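Load a test bar into the collet fixture

ROBOT

A 6-joint arm with a two-finger parallel gripper is mounted at the origin on a cart in front of the work surface, level with it; the furniture and walls round the work are solid. World frame = base frame: x ahead of the robot, y to its left, z up, the work surface at z = 0. Lengths are in m, angles in rad, forces in N, time in s.
With the tool pointing down it reaches from about 0.375 to 0.9 m from the base axis. Payload 3.1 kg.
Tool frame: the origin (TCP) lies at the very end of the fingers, on their centre line; the grasp point (between the pads) lies 19 mm behind it; z points along the fingers, y is the direction in which the jaws open and shut (so a half turn about z gives the same grasp; the last joint's range is limited). The gripper opens to 87 mm and grips with 3 to 60 N. Pads are 19 mm wide; open, the fingers measure 117 mm over their backs; the gripper's body (75 mm by 190 mm) begins 51 mm behind the grasp point.
Start: joints at [-1.337, 0.527, 1.433, -0, 1.181, -0.178], TCP at [0.251, -0.572, 0.223] pointing down, gripper open.
Joint ranges: [-3.08, 3.08], [-0.75, 2.2], [0.22, 2.44], [-1.43, 4.57], [0, 2.65], [-2.85, 2.85]. Speed limits (rad/s): [2.79, 2.79, 3.14, 3.14, 3.14, 3.14].

INTERFACE

Orientations are given as a unit quaternion [x, y, z, w].
In Python, from rig import robot gives the robot as it stands. The module is installed in compiled form; this text tells all that it offers.
- The arm moves only by the tool send_rows, never from a script. Its argument "deltas" is a list of rows, each an object of numbers: "tx", "ty", "tz": the shift along the tool's x, y, z in cm; "rx", "ry", "rz": the turn, a rotation vector about the tool's x, y, z in rad. A call has 1 to 5 rows; each row is the pose to reach, as a shift and turn from the pose commanded when the call began, along the tool's axes at that moment; what a row does not reach only later rows make up. A row lasts 1/12 s, in which the tool goes at most 41.7 mm and 7.16 degrees, less where a joint would pass 70% of its speed; a pose out of reach is approached as far as the arm can. A call with a gripper value outside its range is refused whole. "claw" is the finger opening in cm, from 0 to 8.7, set as the call begins (left out, the last holds). The fingers move at their own pace and stop on an object; "squeeze" is the grip in N (left out, the last holds). Time passes only in rows, so rows that repeat a pose let the fingers close. It gives the time, the measured TCP pose, the force and the opening at its end, in the units of the state.
- robot.get_obs(): the state, without advancing time (a new reading comes with each control period).
- robot.camera(name): name is "scene" or "top" or "wrist"; returns a dict with "color" (420x560x3 uint8, red, green, blue), "z_map" (420x560 float32, m along the optical axis (not along the pixel's ray), 0 where there is no reading), "intrinsics" (3x3 intrinsics, pixels), "distortion" ([k1, k2, p1, p2, k3] as OpenCV has them; the pictures are not rectified), "R" (3x3) and "t" (3): a world point X has camera coordinates R X + t; the wrist camera has in their place "tool_from_camera" (4x4, takes a point from camera to tool coordinates, whose origin is the TCP and whose axes are the flange's). Camera axes: x right, y down, z forward; pixel columns grow to the right and rows downward; lengths in m; the calibration is good to about 2 mm. A picture is of the moment at which its call begins: read the wrist's pose just before it.
- robot.hand_in(): hands the job in, once; it reports no verdict.
Trained networks look in the newest picture that a camera, given by its name, has taken for a name from the list of things; names that differ only in an ending like _2 or _b are one class to them, and where a whole thing is asked for, a point or a joint stands for the part that bears it (a point fixed in the world has none). Each returns a list of dicts, best first, with "p" (0 to 1); they miss things now and then, are a little off and sometimes report something else, mostly with a low value. They report only what shows in the picture. A call takes as long as a camera call.
- robot.outline_of(label, camera): "pixels" (420x560 bool, what is visible of it) and "xy" ([column, row] in pixels, amid what is visible of it).
- robot.tip_of(label, camera): "xy" ([column, row] in pixels: a listed point, or the origin of a listed thing).
The state is a dict: "time": time; "q": joint angles; "joint_velocities": joint speeds; "joint_torque": joint torques, N m; "position": TCP position; "tool_rot": TCP orientation; "ft_force": force on the tool from outside, world axes, zero at the start; "moment": the same for the moment, N m; "grip_width": finger opening in m.
Only numpy, scipy, OpenCV 4.12 (cv2) and the standard library are available. Lean on these libraries where they do the work, as an engineer would, in place of code of your own. Each camera call takes 0.05 s, during which the arm holds its last target.

TASK

Load the brass bar into the collet fixture: slide the depth stop fully into line behind the collet, lay the bar on the V rests, and feed it endways through the open collet until it meets the stop. Then swing the red-knobbed lever fully round to close the collet on the bar, and after that slide the stop fully back out of line, leaving the bar clamped at its depth. Leave the wash bottle and the tip box where they stand.

Things in the scene. Friction and masses are not known exactly. Their poses are not given: they have to be found in the camera images.
- collet_mouth (a point): reference point of the fixed collet fixture (335 mm long): on the feed axis, in the front of the blue head where the bar enters, 55 mm above the worktop. Its y axis is the feed direction (level), z up, x across (away from the robot when unturned). Head: 74 mm wide, y = 2 to 48 mm, top 41 mm above the axis. Open, the brass upper jaws leave about 2.5 mm round the bar
- rest_gap (a point): on the feed axis, middle of the open gap between the fixture's two dark V rests, 120 mm before the collet mouth, axes as collet_mouth. The gap is 76 mm long; the rear V spans 38 to 105 mm behind this point, the front V 38 to 118 mm ahead. The Vs carry a 20 mm bar on the axis; V lips 2.5 mm below the axis, 29 mm wide overall. Base plate 43 mm below the axis, 90 mm wide
- bar_home (a point): on the feed axis, 28 mm before the collet mouth: where the bar's centre lies when its front end meets the stop (stop face 62 mm behind the collet mouth; the bar's rear end is then 118 mm before the mouth). Axes as collet_mouth
- bar_center (a point): brass round bar, 20 mm diameter, 180 mm long, ends alike, about 0.3 kg; this point is its centre, half-way up; y runs along the bar. It starts on a fixed grey plastic two-V rest (34 x 150 mm), axis 32 mm above the worktop; the middle 70 mm between the rest's Vs are open for fingers, 24 mm deep below the axis
- stop_slide (a joint): depth stop's cross slide, m: 0 = fully out of line (end of travel, in the +x direction of collet_mouth), 0.05 = fully in line (end of travel, towards -x). About 2 N of friction; stays where it is left
- stop_knob (a point): middle of the depth stop's upright black knob, 18 mm diameter, 34 mm tall, 101 mm above the worktop, on a 34 x 26 mm aluminium block whose top is 23 mm below this point; push the knob from either side along the x axis of collet_mouth. In that frame it stands at y = 78 mm, and at x = 50 mm (out) to 0 (in line)
- collet_lever (a joint): collet closing lever, rad, turns about the vertical, counter-clockwise from above: 0 = open, pointing to -x of collet_mouth; 1.5 = closed (end of travel), pointing about to -y, above the front V rest. Stays where it is left; takes 2 to 4 N at the knob. The upper jaws meet the bar at about 1.25 rad
- lever_knob (a point): middle of the lever's upright red knob, 18 mm diameter, 36 mm tall, 110 mm from the lever's pivot, 123 mm above the worktop; the steel arm lies below it, its top 18 mm below this point
- lever_pivot (a point): the vertical pivot axis of the lever, on top of the blue head, 25 mm past the collet mouth, 120 mm above the worktop; axes as collet_mouth
- wash_bottle_mid (a point): bystander: white wash bottle with green cap, 66 mm diameter, 165 mm tall, upright; point half-way up its axis
- tip_box_mid (a point): bystander: pipette tip box with blue latch and clear lid, 91 x 125 x 67 mm; point at its centre
- bar: the same brass bar; origin on its underside below the centre, at 10 mm under bar_center
- jaw_a: upper left brass collet jaw (10 x 54 x 4 mm), inside the head's bore, moved only by the lever; origin at its centre
- jaw_b: upper right brass collet jaw, likewise

How it is judged:
By the outcome, as a careful person would: the job done as asked, in the order asked, and still so for the second after the job is handed in, with the robot touching nothing.
It also fails if it takes over 72 s, if anything falls off the work surface, if the arm or the gripper's body presses on something with over 40 N, if the wrist force passes 120 N, or if a joint passes its speed limit or range.

## Working session

There is one attempt and no reset: what is moved stays moved. The work goes in short steps, Python scripts to look and compute and a tool call to move; the robot and the scene stay as the last step left them, time stands still between calls to the robot, and variables do not carry over. Pictures are saved under pics/ and viewed, and the job is handed in when it is done.

Besides the shell and the picture viewer there is one more tool, called after "Call:" in YAML: its name, and indented under it one key for each argument. send_rows: Moves the arm, as the interface text tells. Its arguments: {"type":"object","properties":{"deltas":{"type":"array","items":{"type":"object","properties":{"tx":{"type":"number"},"ty":{"type":"number"},"tz":{"type":"number"},"rx":{"type":"number"},"ry":{"type":"number"},"rz":{"type":"number"}}}},"claw":{"type":"number"},"squeeze":{"type":"number"}},"required":["deltas"]}

```bash
mkdir -p pics
cat > h.py <<'E'
import numpy as np, cv2
from rig import robot
from scipy.spatial.transform import Rotation as Ro
def snap(n,f):
    c=robot.camera(n); cv2.imwrite('pics/'+f,cv2.cvtColor(c['color'],cv2.COLOR_RGB2BGR)); return c
def pose(c,o=None):
    # returns world_from_cam R,t
    if 'R' in c: 
        R=np.array(c['R']);t=np.array(c['t']);return R.T,-R.T@t
    T=np.array(c['tool_from_camera']);Rw=Ro.from_quat(o['tool_rot']).as_matrix()
    return Rw@T[:3,:3],Rw@T[:3,3]+np.array(o['position'])
def ray(c,xy,o=None):
    R,t=pose(c,o)
    u=cv2.undistortPoints(np.array([[xy]],float),np.array(c['intrinsics']),np.array(c['distortion']))[0,0]
    return t,R@np.array([u[0],u[1],1.])
def atz(c,xy,z,o=None):
    t,d=ray(c,xy,o); return t+d*(z-t[2])/d[2]
def dep(c,xy,o=None):
    t,d=ray(c,xy,o); z=c['z_map'][int(round(xy[1])),int(round(xy[0]))]; return t+d*z
E
python3 - <<'E'
from h import *
np.set_printoptions(precision=4,suppress=True)
o=robot.get_obs(); print(o['time'],o['position'],o['tool_rot'],o['ft_force'],o['grip_width'])
Z=dict(collet_mouth=.055,rest_gap=.055,bar_home=.055,bar_center=.032,stop_knob=.101,lever_knob=.123,lever_pivot=.12,wash_bottle_mid=.0825,tip_box_mid=.0335)
for n in['scene','top']:
    c=snap(n,n+'0.png')
    for l,z in Z.items():
        for r in robot.tip_of(l,n)[:2]:
            print(n,l,round(r['p'],2),np.array(r['xy']),atz(c,r['xy'],z),dep(c,r['xy']))
E
```

```text
0.0 [ 0.2506 -0.5717  0.2216] [ 0.9788  0.2049 -0.     -0.0011] [-0.0692 -0.4892  0.028 ] 0.08701858684298054
scene collet_mouth 0.85 [270.4 211.2] [0.5943 0.028  0.055 ] [0.5695 0.0642 0.0992]
scene collet_mouth 0.69 [241.9 214.8] [0.6588 0.0897 0.055 ] [0.6327 0.1224 0.0976]
scene rest_gap 0.69 [285.5 190.2] [ 0.607  -0.0785  0.055 ] [ 0.6268 -0.11    0.0204]
scene rest_gap 0.4 [345.4 197.9] [ 0.4281 -0.1545  0.055 ] [ 0.4325 -0.1647  0.0445]
scene bar_home 0.69 [275.2 206.9] [0.5923 0.0039 0.055 ] [0.5615 0.0504 0.1103]
scene bar_center 0.64 [347.4 198.8] [ 0.4303 -0.1768  0.032 ] [ 0.4278 -0.1709  0.0381]
scene bar_center 0.52 [346.7 197.2] [ 0.4358 -0.1822  0.032 ] [ 0.4305 -0.1698  0.0446]
scene stop_knob 0.76 [240.8 213.2] [0.6373 0.1214 0.101 ] [0.6336 0.126  0.1069]
scene lever_knob 0.74 [303.7 211.8] [0.4736 0.0318 0.123 ] [ 0.5317 -0.0719  0.0033]
scene lever_pivot 0.57 [265.1 202.1] [0.5925 0.0583 0.12  ] [0.5995 0.0483 0.1082]
scene wash_bottle_mid 0.62 [204.4 270.1] [0.6026 0.3399 0.0825] [0.5767 0.3654 0.1273]
scene tip_box_mid 0.92 [247.3 300.8] [0.4667 0.3305 0.0335]
[... 227 characters left out ...]
 -0.085   0.055 ] [ 0.5947 -0.0909  0.0148]
top bar_home 0.71 [300.5 186.7] [0.5848 0.0159 0.055 ] [0.5863 0.0154 0.0448]
top bar_center 0.63 [380.8 248.9] [ 0.4303 -0.1795  0.032 ] [ 0.4303 -0.1775  0.0403]
top stop_knob 0.49 [258.6 165.5] [0.6298 0.1152 0.101 ] [0.6286 0.1149 0.1069]
top lever_knob 0.95 [291.9 225.6] [0.4864 0.0407 0.123 ] [0.4853 0.0413 0.1433]
top lever_pivot 0.87 [280.8 178.6] [0.5948 0.0639 0.12  ] [0.5961 0.0639 0.1121]
top lever_pivot 0.58 [341.4 182. ] [ 0.5846 -0.0748  0.12  ] [ 0.601  -0.0902  0.0139]
top wash_bottle_mid 0.67 [159.6 182. ] [0.5976 0.3503 0.0825] [0.59   0.3376 0.1289]
top tip_box_mid 0.61 [173.4 238.5] [0.4651 0.3291 0.0335] [0.464  0.3207 0.0684]
```

```bash
python3 -c "
import cv2
for n in ['scene','top']:
    i=cv2.imread(f'pics/{n}0.png'); x0,y0=(170,120) if n=='scene' else (140,110)
    cv2.imwrite(f'pics/{n}0z.png',cv2.resize(i[y0:y0+210,x0:x0+280],None,fx=2.8,fy=2.8,interpolation=cv2.INTER_CUBIC))
"
```

```text
(no output)
```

View pics/scene0z.png

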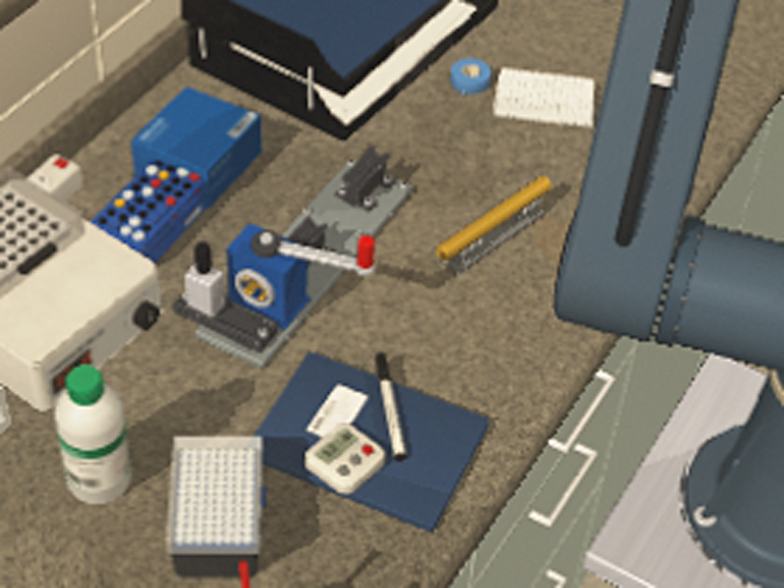

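View pics/top0z.png

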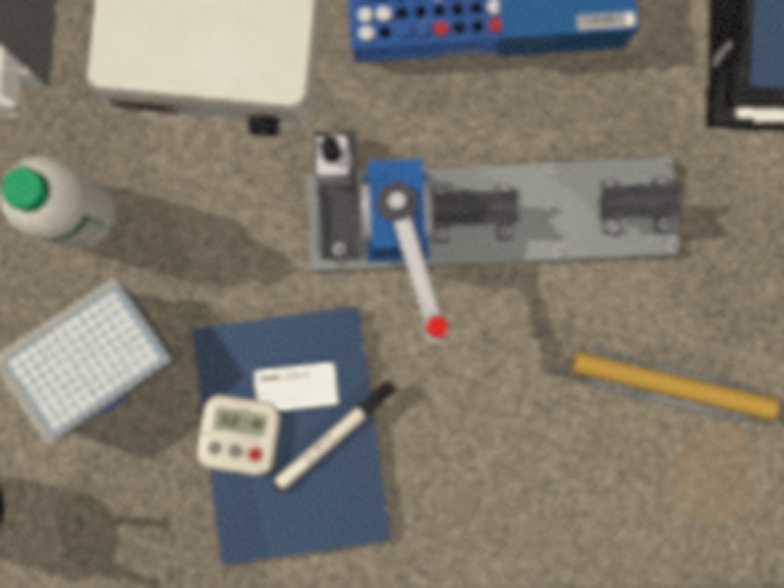

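The scene picture shows the fixture in the middle (blue head, lever open, red knob at about 304,212), with the stop knob out of line. The bar sits on its grey rest at about (347,198). In the top picture the fixture runs along world +y with a yaw of about 0.04, the lever knob is at (292,226) and the stop knob at (259,164). I'll measure the fixture more closely from the wrist.

```bash
cat >> h.py <<'E'
np.set_printoptions(precision=4,suppress=True)
def go(p,yaw,base=None):
    """delta (cm, rad) to reach world p with tool down, tool x at angle yaw"""
    o=robot.get_obs() if base is None else base
    Rw=Ro.from_quat(o['tool_rot'])
    Rt=Ro.from_matrix(np.array([[np.cos(yaw),np.sin(yaw),0],[np.sin(yaw),-np.cos(yaw),0],[0,0,-1.]]).T.reshape(3,3).T if 0 else np.array([[np.cos(yaw),np.sin(yaw),0],[np.sin(yaw),-np.cos(yaw),0],[0,0,-1.]]))
    d=Rw.inv().apply(np.array(p)-o['position'])*100
    r=(Rw.inv()*Rt).as_rotvec()
    print('t=%.2f'%o['time'],'pos',np.array(o['position']),'yaw %.3f'%np.arctan2(*Rw.as_matrix()[[1,0],0]),'F',np.array(o['ft_force']),'w %.4f'%o['grip_width'],'\n  d_cm',d.round(2),'rot',r.round(3))
E
python3 - <<'E'
from h import *
go([.53,-.06,.36],1.6)
E
```

```text
t=1.00 pos [ 0.2508 -0.5725  0.2226] yaw 0.413 F [0.1597 0.1838 0.3239] w 0.0870 
  d_cm [ 46.14 -35.74 -13.74] rot [ 0.    -0.    -1.187]
```

Call:
send_rows:
  deltas:
    - {"tx": 3,"ty": -2,"tz": -1.5,"rz": -0.11}
    - {"tx": 6,"ty": -4.5,"tz": -3,"rz": -0.23}
    - {"tx": 9,"ty": -7,"tz": -4.5,"rz": -0.35}
    - {"tx": 12.3,"ty": -9.5,"tz": -6,"rz": -0.47}
    - {"tx": 15.4,"ty": -12,"tz": -8,"rz": -0.59}

```text
schema error: expected keys tx, ty, tz, rx, ry, rz
```

Run:
```python
from h import *
go([.53,-.06,.36],1.6)
```

```text
t=1.00 pos [ 0.2508 -0.5725  0.2226] yaw 0.413 F [0.1597 0.1838 0.3239] w 0.0870 
  d_cm [ 46.14 -35.74 -13.74] rot [ 0.    -0.    -1.187]
```

All six keys are required.

Call:
send_rows:
  deltas:
    - {"tx": 3,"ty": -2,"tz": -1.5,"rx": 0,"ry": 0,"rz": -0.11}
    - {"tx": 6,"ty": -4.5,"tz": -3,"rx": 0,"ry": 0,"rz": -0.23}
    - {"tx": 9,"ty": -7,"tz": -4.5,"rx": 0,"ry": 0,"rz": -0.35}
    - {"tx": 12.3,"ty": -9.5,"tz": -6,"rx": 0,"ry": 0,"rz": -0.47}
    - {"tx": 15.4,"ty": -12,"tz": -8,"rx": 0,"ry": 0,"rz": -0.59}

```text
time: 1.42
position: [0.3417, -0.4029, 0.3]
tool_rot: [0.876, 0.483, 0.0, -0.001]
ft_force: [0.3, 0.4, 0.0]
grip_width: 0.0873
```

Run:
```python
from h import *
go([.53,-.06,.36],1.6)
```

```text
t=1.42 pos [ 0.3417 -0.4029  0.3   ] yaw 1.008 F [0.2842 0.3893 0.0123] w 0.0873 
  d_cm [39.06 -2.37 -5.94] rot [-0.001 -0.002 -0.592]
```

Call:
send_rows:
  deltas:
    - {"tx": 4,"ty": -0.2,"tz": -1,"rx": 0,"ry": 0,"rz": -0.12}
    - {"tx": 8,"ty": -0.5,"tz": -2,"rx": 0,"ry": 0,"rz": -0.24}
    - {"tx": 12,"ty": -0.7,"tz": -3,"rx": 0,"ry": 0,"rz": -0.36}
    - {"tx": 16,"ty": -1,"tz": -4,"rx": 0,"ry": 0,"rz": -0.48}
    - {"tx": 20,"ty": -1.2,"tz": -5,"rx": 0,"ry": 0,"rz": -0.59}

```text
time: 1.83
position: [0.4393, -0.2282, 0.3509]
tool_rot: [0.697, 0.717, 0.0, 0.0]
ft_force: [0.3, -0.5, -0.2]
grip_width: 0.0871
```

Run:
```python
from h import *
go([.53,-.06,.36],1.6)
```

```text
t=1.83 pos [ 0.4393 -0.2282  0.3509] yaw 1.598 F [ 0.3049 -0.491  -0.2198] w 0.0871 
  d_cm [16.56  9.53 -0.91] rot [ 0.     0.    -0.002]
```

Run:
```python
from h import *
o=robot.get_obs(); c=snap('wrist','w1.png'); print(c['tool_from_camera'],c['intrinsics'])
for l in['bar_center','bar']:
    for r in robot.tip_of(l,'wrist')[:2]: print(l,r['p'],r['xy'],atz(c,r['xy'],.032,o),dep(c,r['xy'],o))
m=robot.outline_of('bar','wrist')
for r in m[:2]:
    ys,xs=np.nonzero(r['pixels']); print(r['p'],len(xs))
m=m[0]['pixels']; ys,xs=np.nonzero(m)
P=np.array([dep(c,(x,y),o) for x,y in zip(xs,ys) if c['z_map'][y,x]>0]); 
P=P[(P[:,2]>.036)&(P[:,2]<.046)]
print(len(P),np.percentile(P,[1,50,99],axis=0)); np.save('barpts.npy',P)
ctr=P[:,:2].mean(0);u,s,v=np.linalg.svd(P[:,:2]-ctr,full_matrices=False);d=v[0]*np.sign(v[0][1]);a=(P[:,:2]-ctr)@d;b=(P[:,:2]-ctr)@np.array([-d[1],d[0]])
print('dir',d,'ang',np.arctan2(d[1],d[0]),'ctr',ctr,'mid',ctr+d*(a.min()+a.max())/2+np.array([-d[1],d[0]])*(b.min()+b.max())/2,a.min(),a.max(),b.min(),b.max())
```

```text
[[ 0.0005 -0.9688 -0.2479  0.0674]
 [ 1.      0.0005  0.0001 -0.0004]
 [ 0.     -0.2479  0.9688 -0.1625]
 [ 0.      0.      0.      1.    ]] [[352.5132   0.     273.3175]
 [  0.     352.5132 209.051 ]
 [  0.       0.       1.    ]]
bar_center 0.61 [269.6, 131.8] [ 0.4326 -0.1779  0.032 ] [ 0.4327 -0.1775  0.0415]
bar 0.86 [272.9, 132.8] [ 0.4371 -0.1791  0.032 ] [ 0.4371 -0.1786  0.0428]
0.7 2183
1944 [[ 0.4093 -0.2641  0.0363]
 [ 0.4376 -0.1726  0.041 ]
 [ 0.4638 -0.0934  0.0437]]
dir [0.2457 0.9694] ang 1.322574817116679 ctr [ 0.4373 -0.1748] mid [ 0.4363 -0.179 ] -0.09472512028347364 0.08605413914223266 -0.009796122366025449 0.009522123801802045
```

View pics/w1.png

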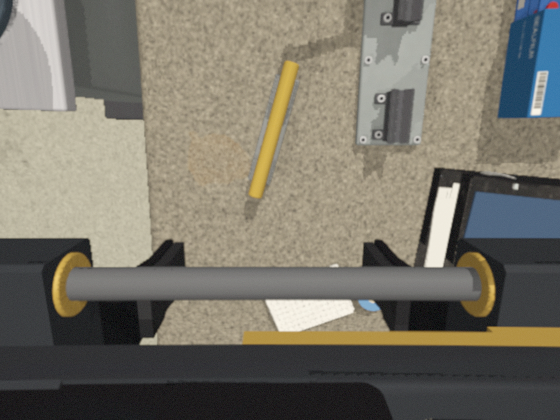

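The wrist view shows the bar from (292,65) to (256,195), with its middle at (0.436,-0.179) and angle 1.322. The fixture is at the top right. Next I move above the fixture.

Call:
send_rows:
  deltas:
    - {"tx": 3.4,"ty": 1.9,"tz": 0,"rx": 0,"ry": 0,"rz": 0}
    - {"tx": 6.8,"ty": 3.9,"tz": 0,"rx": 0,"ry": 0,"rz": 0}
    - {"tx": 10.2,"ty": 5.8,"tz": 0,"rx": 0,"ry": 0,"rz": 0}
    - {"tx": 13.5,"ty": 7.7,"tz": 0,"rx": 0,"ry": 0,"rz": 0}
    - {"tx": 16.5,"ty": 9.5,"tz": 0,"rx": 0,"ry": 0,"rz": 0}

```text
time: 2.45
position: [0.5305, -0.0633, 0.3494]
tool_rot: [0.701, 0.714, -0.0, -0.0]
ft_force: [1.0, -1.0, 0.1]
grip_width: 0.0868
```

Run:
```python
from h import *
import pickle
robot.camera('top') # settle
o=robot.get_obs(); c=snap('wrist','w2.png'); pickle.dump((o,c),open('w2.pkl','wb'))
print(o['position'],o['joint_velocities'])
Z=dict(collet_mouth=.055,rest_gap=.055,bar_home=.055,stop_knob=.101,lever_knob=.123,lever_pivot=.12)
for l,z in Z.items():
    for r in robot.tip_of(l,'wrist')[:2]: print(l,round(r['p'],2),r['xy'],atz(c,r['xy'],z,o),dep(c,r['xy'],o))
```

```text
[ 0.5332 -0.0579  0.3495] [-0.0755 -0.0243  0.0428 -0.0672  0.0041 -0.1477]
collet_mouth 0.74 [322.9, 97.8] [0.5927 0.0374 0.055 ] [0.5895 0.0359 0.0788]
rest_gap 0.97 [320.0, 192.1] [ 0.5958 -0.0813  0.055 ] [ 0.6019 -0.0897  0.0122]
bar_home 0.81 [319.8, 120.7] [0.5904 0.01   0.055 ] [0.592  0.01   0.0431]
stop_knob 0.96 [374.5, 16.2] [0.6356 0.1168 0.101 ] [0.6316 0.1126 0.1169]
lever_knob 0.72 [229.7, 96.7] [0.4855 0.0319 0.123 ] [0.4879 0.0307 0.1437]
lever_pivot 0.78 [331.4, 70.3] [0.5911 0.0606 0.12  ] [0.5923 0.0617 0.112 ]
```

View pics/w2.png

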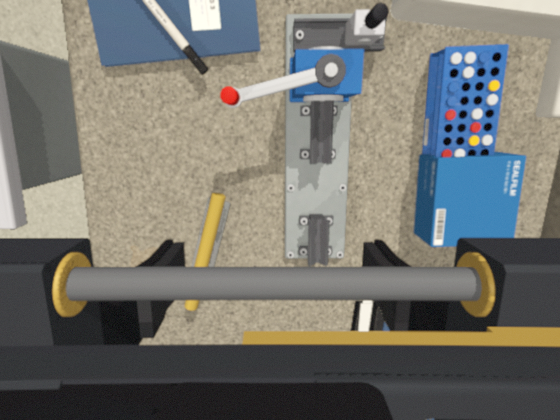

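The wrist view shows the plate from about (287,15) to (347,262), the head at (327,72), the red knob at (230,96) and the stop knob at (376,16). I'll fit the plate with the depth image.

```bash
cat > fit.py <<'E'
from h import *
import pickle
o,c=pickle.load(open('w2.pkl','rb'))
R,t=pose(c,o)
H,W=c['z_map'].shape
uv=np.stack(np.meshgrid(np.arange(W),np.arange(H)),-1).reshape(-1,1,2).astype(float)
u=cv2.undistortPoints(uv,np.array(c['intrinsics']),np.array(c['distortion']))[:,0]
z=c['z_map'].reshape(-1)
P=(np.c_[u,np.ones(len(u))]*z[:,None])@R.T+t
P=P.reshape(H,W,3)
roi=np.zeros((H,W),bool);roi[5:235,270:365]=1
for lo,hi in[(-.01,.006),(.008,.017)]:
    m=roi&(P[...,2]>lo)&(P[...,2]<hi)&(z.reshape(H,W)>0);print(lo,m.sum(),np.median(P[m][:,2]))
m=roi&(P[...,2]>.007)&(P[...,2]<.018)
# per-row edges: left and right x as function of y
L=[];Rr=[]
for r in range(100,235):
    xs=np.nonzero(m[r])[0]
    if len(xs)<5: continue
    L.append(P[r,xs[0]]);Rr.append(P[r,xs[-1]])
L=np.array(L);Rr=np.array(Rr)
def rob(A):
    k=np.ones(len(A),bool)
    for _ in range(6):
        p=np.polyfit(A[k,1],A[k,0],1);e=A[:,0]-np.polyval(p,A[:,1]);k=abs(e)<max(.0015,1.5*np.median(abs(e[k])))
    return p,k.sum(),e[k].std()
for A in(L,Rr):
    p,n,s=rob(A);print('edge slope %.4f'%p[0],'x at y=-.08: %.4f'%np.polyval(p,-.08),'x at .04: %.4f'%np.polyval(p,.04),n,s)
# V rest points: z .045-.056
m2=roi&(P[...,2]>.044)&(P[...,2]<.058)
for y0,y1 in[(-.2,-.12),(-.05,.04)]:
    k=m2&(P[...,1]>y0)&(P[...,1]<y1)
    Q=P[k];print('V',len(Q),Q.min(0),Q.max(0),np.median(Q,0))
    for a,b in[(y0+i*(y1-y0)/4,y0+(i+1)*(y1-y0)/4) for i in range(4)]:
        q=Q[(Q[:,1]>a)&(Q[:,1]<b)]
        if len(q)>5: print('   y %.3f'%((a+b)/2),len(q),'x',q[:,0].min(),q[:,0].max(),'mid',(q[:,0].min()+q[:,0].max())/2)
# head top z~.096
k=roi&(P[...,2]>.09)&(P[...,2]<.1);Q=P[k]
rect=cv2.minAreaRect((Q[:,:2]*1000).astype(np.float32));print('head',len(Q),np.median(Q[:,2]),rect)
E
python3 fit.py
```

```text
-0.01 6416 0.00036071573856383266
0.008 6851 0.012304512022894953
edge slope -0.0236 x at y=-.08: 0.5512 x at .04: 0.5484 135 0.0003797469026086917
edge slope -0.0293 x at y=-.08: 0.6397 x at .04: 0.6362 135 0.0005510337078026658
V 258 [ 0.5825 -0.1424  0.044 ] [ 0.6122 -0.1204  0.0546] [ 0.6008 -0.1306  0.0494]
   y -0.150 21 x 0.5832485502726884 0.6106501945502316 mid 0.5969493724114601
   y -0.130 237 x 0.5825141261059315 0.6121821171742273 mid 0.5973481216400793
V 1154 [ 0.5555 -0.0451  0.044 ] [0.6144 0.0397 0.0577] [ 0.5969 -0.0018  0.0495]
   y -0.039 224 x 0.5804679497284597 0.6087228091326411 mid 0.5945953794305504
   y -0.016 313 x 0.5795228775019543 0.6087282014943572 mid 0.5941255394981557
   y 0.006 323 x 0.5788343115419716 0.6078528565539797 mid 0.5933435840479757
   y 0.029 294 x 0.5554661056540433 0.6144195710446283 mid 0.5849428383493358
head 1878 0.09636952286598524 ((591.6975708007812, 62.947967529296875), (73.83045196533203, 46.7470588684082), 1.7457873821258545)
```

```bash
cat > cloud.py <<'E'
from h import *
def cloud(c,o=None):
    R,t=pose(c,o);H,W=c['z_map'].shape
    uv=np.stack(np.meshgrid(np.arange(W),np.arange(H)),-1).reshape(-1,1,2).astype(float)
    u=cv2.undistortPoints(uv,np.array(c['intrinsics']),np.array(c['distortion']))[:,0]
    z=c['z_map'].reshape(-1)
    P=(np.c_[u,np.ones(len(u))]*z[:,None])@R.T+t
    return P[z>0],c['color'].reshape(-1,3)[z>0]
E
python3 - <<'E'
from cloud import *
import pickle
ct=robot.camera('top')
P,C=cloud(ct)
for x0 in np.arange(.64,.8,.02):
    print('x%.2f'%x0,[ '%4d'%(1000*P[(abs(P[:,0]-x0)<.01)&(abs(P[:,1]-y0)<.01)][:,2].max()) if ((abs(P[:,0]-x0)<.01)&(abs(P[:,1]-y0)<.01)).any() else '  - ' for y0 in np.arange(.04,.2,.02)])
o,c=pickle.load(open('w2.pkl','rb'));Pw,Cw=cloud(c,o)
for n,P,C in(('top',P,C),('wrist',Pw,Cw)):
    red=(C[:,0]>150)&(C[:,1]<60)&(C[:,2]<60)&(P[:,2]>.125)&(P[:,2]<.15)&(P[:,0]<.55)
    Q=P[red];print(n,'red',len(Q),Q.min(0),Q.max(0),np.median(Q,0))
    blk=(C.max(1)<60)&(P[:,2]>.085)&(P[:,2]<.125)&(abs(P[:,0]-.635)<.03)&(abs(P[:,1]-.117)<.03)
    Q=P[blk];print(n,'knob',len(Q),Q.min(0),Q.max(0),np.median(Q,0)); Q=Q[Q[:,2]>.112]; 
    if len(Q): print('  top',len(Q),(Q.min(0)+Q.max(0))/2)
E
```

```text
x0.64 ['  16', '   5', '   3', ' 103', ' 123', '  38', '   5', '   5']
x0.66 ['   7', '   7', '   5', '  80', '  75', '  33', '  58', '  64']
x0.68 ['   6', '   6', '   7', '   5', '   5', '  90', '  93', '  89']
x0.70 ['   5', '   6', '   7', '   4', '   6', '  89', '  90', '  91']
x0.72 ['   6', '   5', '   5', '   6', '   7', '  90', '  91', '  91']
x0.74 ['  52', '  53', '  52', '  52', '   6', '  91', '  92', '  90']
x0.76 ['  53', '  52', '  53', '  52', '  85', '  90', '  91', '  91']
x0.78 ['  53', '  50', '  53', '  53', '  86', ' 122', ' 124', ' 125']
x0.80 ['  53', '  53', '  51', '  50', '  88', ' 124', ' 125', ' 126']
top red 23 [0.3614 0.0279 0.1409] [0.4888 0.4304 0.1481] [0.484  0.0343 0.144 ]
top knob 26 [0.6263 0.1113 0.1064] [0.639  0.1203 0.1215] [0.6318 0.1157 0.1188]
  top 23 [0.6326 0.1158 0.1173]
wrist red 184 [0.4788 0.0248 0.138 ] [0.4948 0.039  0.1443] [0.4869 0.0315 0.1416]
wrist knob 273 [0.6277 0.1076 0.0908] [0.6435 0.1216 0.1207] [0.6336 0.1126 0.1169]
  top 178 [0.6356 0.1146 0.1164]
```

Fitted geometry:
- Yaw is 0.029 and the axis is x = 0.5935 - 0.029·y.
- The mouth is at (0.5924, 0.0379) and the rest gap at (0.5959, -0.082).
- The stop knob is near (0.636, 0.116).

Next I go above the stop knob.

Run:
```python
from h import *
go([.638,.116,.16],1.6)
```

```text
t=2.90 pos [ 0.5296 -0.0648  0.35  ] yaw 1.590 F [ 0.1951 -0.2059 -0.1832] w 0.0875 
  d_cm [17.88 11.19 18.99] rot [-0.    0.   -0.01]
```

```bash
python3 - <<'E'
from h import *
import pickle
o=robot.get_obs(); c=snap('wrist','w3.png'); pickle.dump((o,c),open('w2.pkl','wb'))
print(o['position'],o['joint_velocities'])
E
python3 fit.py
python3 - <<'E'
from cloud import *
import pickle
o,c=pickle.load(open('w2.pkl','rb'));P,C=cloud(c,o)
red=(C[:,0]>150)&(C[:,1]<60)&(C[:,2]<60)&(P[:,2]>.125)&(P[:,2]<.15)&(P[:,0]<.55)
Q=P[red];print('red',len(Q),Q.min(0),Q.max(0),np.median(Q,0))
blk=(C.max(1)<60)&(P[:,2]>.085)&(P[:,2]<.125)&(abs(P[:,0]-.635)<.03)&(abs(P[:,1]-.117)<.03)
Q=P[blk];Q=Q[Q[:,2]>.112];print(len(Q),(Q.min(0)+Q.max(0))/2)
b=(C[:,0]>140)&(C[:,2]<90)&(abs(P[:,2]-.040)<.004)&(abs(P[:,0]-.436)<.04)&(abs(P[:,1]+.179)<.1)
Q=P[b];print(len(Q),np.polyfit(Q[:,1],Q[:,0],1),Q.min(0),Q.max(0), np.polyval(np.polyfit(Q[:,1],Q[:,0],1),-.179))
E
```

```text
[ 0.5296 -0.0648  0.35  ] [ 0.0069 -0.0013 -0.0022  0.0034  0.     -0.0003]
-0.01 6072 0.00031701899575020676
0.008 7172 0.012270568877603583
edge slope -0.0306 x at y=-.08: 0.5519 x at .04: 0.5482 135 3.673873611203545e-05
edge slope -0.0287 x at y=-.08: 0.6396 x at .04: 0.6361 135 0.0005937312300782429
V 358 [ 0.5828 -0.1517  0.044 ] [ 0.6116 -0.1204  0.0544] [ 0.6011 -0.1357  0.0495]
   y -0.150 130 x 0.5835329184286103 0.6115258637771781 mid 0.5975293911028943
   y -0.130 228 x 0.5828311052201826 0.611552948783802 mid 0.5971920270019923
V 1180 [ 0.5556 -0.0448  0.044 ] [0.616  0.0391 0.0579] [ 0.5965 -0.0017  0.0493]
   y -0.039 237 x 0.5798308234299749 0.6089027193068222 mid 0.5943667713683985
   y -0.016 311 x 0.5796862430090218 0.6082359137660577 mid 0.5939610783875398
   y 0.006 329 x 0.5786043474020617 0.6081684800013571 mid 0.5933864137017094
   y 0.029 303 x 0.555553170000091 0.6160478103954571 mid 0.585800490197774
head 1888 0.09636272045195929 ((587.3432006835938, 62.731239318847656), (80.46578979492188, 46.58737564086914), 1.4199872016906738)
red 187 [0.4791 0.0241 0.1341] [0.4948 0.0397 0.1436] [0.4861 0.0313 0.1415]
167 [0.6354 0.1131 0.1164]
1021 [0.2454 0.4813] [ 0.408  -0.2664  0.036 ] [ 0.4664 -0.0905  0.0439] 0.4374039755528816
```

Call:
send_rows:
  deltas:
    - {"tx": 3.0,"ty": 1.8,"tz": 1,"rx": 0,"ry": 0,"rz": -0.01}
    - {"tx": 6.3,"ty": 3.8,"tz": 2,"rx": 0,"ry": 0,"rz": -0.01}
    - {"tx": 9.6,"ty": 5.9,"tz": 3,"rx": 0,"ry": 0,"rz": -0.01}
    - {"tx": 13.0,"ty": 8.0,"tz": 4,"rx": 0,"ry": 0,"rz": -0.01}
    - {"tx": 16.0,"ty": 10,"tz": 5,"rx": 0,"ry": 0,"rz": -0.01}
  claw: 4.5
  squeeze: 15

```text
time: 3.37
position: [0.6274, 0.1001, 0.2998]
tool_rot: [0.696, 0.718, 0.0, 0.0]
ft_force: [1.0, -0.4, -0.5]
grip_width: 0.0615
```

Run:
```python
from h import *
go([.638,.116,.14],1.6)
```

```text
t=3.37 pos [0.6274 0.1001 0.2998] yaw 1.601 F [ 0.9636 -0.4168 -0.5282] w 0.0615 
  d_cm [ 1.56  1.1  15.98] rot [ 0.    -0.     0.001]
```

Call:
send_rows:
  deltas:
    - {"tx": 0.8,"ty": 0.5,"tz": 4,"rx": 0,"ry": 0,"rz": 0}
    - {"tx": 1.6,"ty": 1.1,"tz": 8,"rx": 0,"ry": 0,"rz": 0}
    - {"tx": 1.6,"ty": 1.1,"tz": 12,"rx": 0,"ry": 0,"rz": 0}
    - {"tx": 1.6,"ty": 1.1,"tz": 14.5,"rx": 0,"ry": 0,"rz": 0}
    - {"tx": 1.6,"ty": 1.1,"tz": 15.5,"rx": 0,"ry": 0,"rz": 0}

```text
time: 3.78
position: [0.634, 0.1148, 0.1401]
tool_rot: [0.696, 0.718, -0.003, -0.003]
ft_force: [-0.6, 0.6, -0.3]
grip_width: 0.0453
```

```bash
python3 - <<'E'
from h import *
snap('scene','s4.png');snap('top','t4.png')
go([.638,.116,.09],1.6)
E
python3 -c "
import cv2
a=cv2.resize(cv2.imread('pics/s4.png')[150:270,180:340],None,fx=2.4,fy=2.4,interpolation=2);b=cv2.resize(cv2.imread('pics/t4.png')[110:230,200:360],None,fx=2.4,fy=2.4,interpolation=2)
cv2.imwrite('pics/st4.png',cv2.hconcat([a,b]))"
```

```text
t=3.88 pos [0.6359 0.1146 0.143 ] yaw 1.602 F [-0.09   -0.6218  0.3265] w 0.0450 
  d_cm [0.13 0.24 5.3 ] rot [-0.005 -0.     0.002]
```

View pics/st4.png

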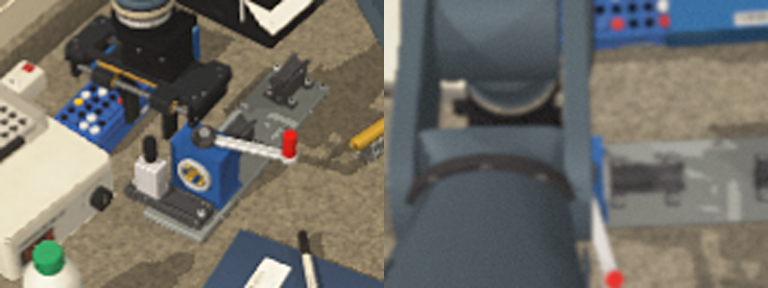

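Run:
```python
from h import *
c=snap('scene','s5.png')
o=robot.get_obs()
im=cv2.imread('pics/s5.png')
def pr(p): return cv2.projectPoints(np.array([p],float),cv2.Rodrigues(np.array(c['R']))[0],np.array(c['t']),np.array(c['intrinsics']),np.array(c['distortion']))[0][0,0]
im=cv2.resize(im[120:270,150:350],None,fx=4,fy=4,interpolation=2)
for p,col in((o['position'],(0,0,255)),([.6355,.114,.118],(0,255,0)),(np.array(o['position'])+[.022,0,0],(0,0,255)),(np.array(o['position'])-[.022,0,0],(0,0,255)),([.5917,.0629,.125],(255,0,255)),([.5924,.0379,.055],(255,0,255))):
    u=(pr(p)-[150,120])*4; print(u); cv2.circle(im,tuple(int(v) for v in u),4,col,-1)
cv2.imwrite('pics/s5z.png',im)
```

```text
[365.5489 324.6719]
[370.0192 351.6564]
[341.3838 313.1431]
[389.9881 336.3307]
[457.694  327.6296]
[476.4347 373.3273]
```

View pics/s5z.png

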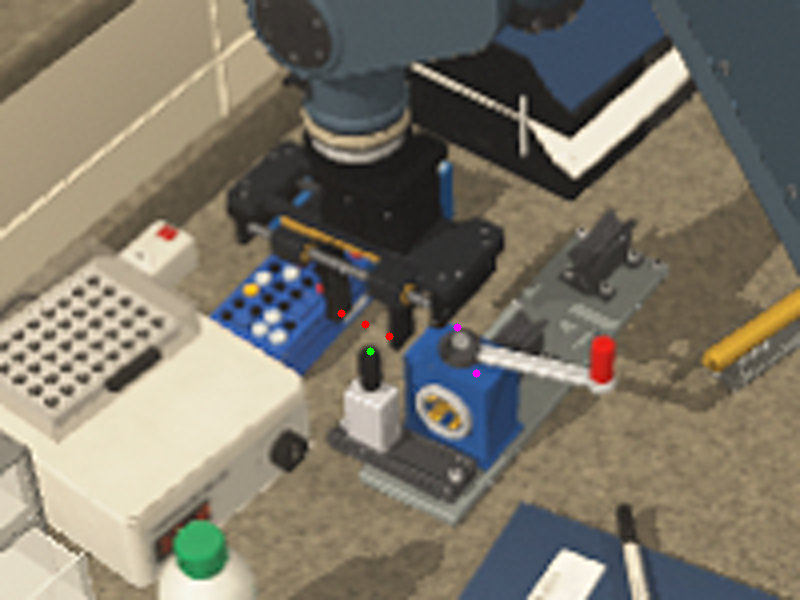

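The projected TCP and knob agree with the picture: the two fingers straddle the stop knob, whose top is at (370,352). I descend and push.

Call:
send_rows:
  deltas:
    - {"tx": 0.1,"ty": 0.1,"tz": 2,"rx": 0,"ry": 0,"rz": 0}
    - {"tx": 0.1,"ty": 0.1,"tz": 4,"rx": 0,"ry": 0,"rz": 0}
    - {"tx": 0.1,"ty": 0.1,"tz": 5,"rx": 0,"ry": 0,"rz": 0}
    - {"tx": 0.1,"ty": 0.1,"tz": 5.2,"rx": 0,"ry": 0,"rz": 0}

```text
time: 4.27
position: [0.6383, 0.1161, 0.0934]
tool_rot: [0.696, 0.718, 0.0, 0.0]
ft_force: [-0.2, 0.4, -0.1]
grip_width: 0.0449
```

Call:
send_rows:
  deltas:
    - {"tx": 0,"ty": -1.2,"tz": 0,"rx": 0,"ry": 0,"rz": 0}
    - {"tx": 0,"ty": -2.4,"tz": 0,"rx": 0,"ry": 0,"rz": 0}
    - {"tx": 0,"ty": -3.6,"tz": 0,"rx": 0,"ry": 0,"rz": 0}
    - {"tx": 0,"ty": -4.4,"tz": 0,"rx": 0,"ry": 0,"rz": 0}
    - {"tx": 0,"ty": -4.4,"tz": 0,"rx": 0,"ry": 0,"rz": 0}

```text
time: 4.68
position: [0.594, 0.115, 0.0949]
tool_rot: [0.696, 0.718, 0.001, 0.001]
ft_force: [0.2, -0.0, 0.7]
grip_width: 0.0452
```

Run:
```python
from h import *
go([.591,.116,.09],1.6)
c=snap('scene','s6.png')
for r in robot.tip_of('stop_knob','scene')[:1]: print(r,atz(c,r['xy'],.101))
```

```text
t=4.68 pos [0.594  0.115  0.0949] yaw 1.603 F [ 0.1656 -0.0232  0.6752] w 0.0452 
  d_cm [ 0.11 -0.3   0.49] rot [0.002 0.    0.003]
{'xy': [250.1, 215.5], 'p': 0.65} [0.6086 0.1139 0.101 ]
```

Call:
send_rows:
  deltas:
    - {"tx": 0,"ty": -0.5,"tz": 0.2,"rx": 0,"ry": 0,"rz": 0}
    - {"tx": 0,"ty": -1.0,"tz": 0.3,"rx": 0,"ry": 0,"rz": 0}
    - {"tx": 0,"ty": -1.4,"tz": 0.3,"rx": 0,"ry": 0,"rz": 0}
    - {"tx": 0,"ty": -1.6,"tz": 0.3,"rx": 0,"ry": 0,"rz": 0}

```text
time: 5.12
position: [0.578, 0.1145, 0.0902]
tool_rot: [0.696, 0.718, 0.0, 0.0]
ft_force: [3.0, -0.4, 2.7]
grip_width: 0.045
```

Call:
send_rows:
  deltas:
    - {"tx": 0,"ty": -0.2,"tz": 0,"rx": 0,"ry": 0,"rz": 0}
    - {"tx": 0,"ty": -0.2,"tz": 0,"rx": 0,"ry": 0,"rz": 0}

```text
time: 5.28
position: [0.5772, 0.1144, 0.0902]
tool_rot: [0.696, 0.718, 0.001, 0.001]
ft_force: [3.5, 0.2, -0.3]
grip_width: 0.045
```

Call:
send_rows:
  deltas:
    - {"tx": 0,"ty": -0.2,"tz": 0,"rx": 0,"ry": 0,"rz": 0}
    - {"tx": 0,"ty": -0.2,"tz": 0,"rx": 0,"ry": 0,"rz": 0}

```text
time: 5.45
position: [0.577, 0.1144, 0.0902]
tool_rot: [0.696, 0.718, 0.002, 0.002]
ft_force: [7.7, -0.6, -2.6]
grip_width: 0.045
```

Call:
send_rows:
  deltas:
    - {"tx": 0,"ty": -0.2,"tz": 0,"rx": 0,"ry": 0,"rz": 0}
    - {"tx": 0,"ty": -0.2,"tz": 0,"rx": 0,"ry": 0,"rz": 0}

```text
time: 5.62
position: [0.577, 0.1145, 0.0901]
tool_rot: [0.696, 0.718, 0.004, 0.004]
ft_force: [11.0, 1.6, -6.2]
grip_width: 0.0449
```

The stop is at its end of travel: the force is rising and the position is stuck. I back off and lift, then go to the bar.

Call:
send_rows:
  deltas:
    - {"tx": 0,"ty": 1.0,"tz": 0,"rx": 0,"ry": 0,"rz": 0}
    - {"tx": 0,"ty": 1.6,"tz": -1,"rx": 0,"ry": 0,"rz": 0}
    - {"tx": 0,"ty": 1.6,"tz": -4,"rx": 0,"ry": 0,"rz": 0}
    - {"tx": 0,"ty": 1.6,"tz": -8,"rx": 0,"ry": 0,"rz": 0}
    - {"tx": 0,"ty": 1.6,"tz": -12,"rx": 0,"ry": 0,"rz": 0}
  claw: 4.5

```text
time: 6.03
position: [0.585, 0.1148, 0.2092]
tool_rot: [0.696, 0.718, -0.003, -0.003]
ft_force: [1.0, 0.3, -0.8]
grip_width: 0.045
```

Run:
```python
from h import *
# grasp point 20mm rearward (-y) of bar centre
d=np.array([.2384,.9712])
g=np.array([.437,-.1785])-.02*d
print(g)
go([*g,.14],1.330)
go([*g,.015],1.330)
```

```text
[ 0.4322 -0.1979]
t=6.03 pos [0.585  0.1148 0.2092] yaw 1.603 F [ 1.0179  0.2966 -0.7771] w 0.0450 
  d_cm [-30.77 -16.2    7.06] rot [-0.009  0.001  0.273]
t=6.03 pos [0.585  0.1148 0.2092] yaw 1.603 F [ 1.0179  0.2966 -0.7771] w 0.0450 
  d_cm [-30.78 -16.09  19.56] rot [-0.009  0.001  0.273]
```

Call:
send_rows:
  deltas:
    - {"tx": -3.4,"ty": -1.8,"tz": 0,"rx": 0,"ry": 0,"rz": 0.03}
    - {"tx": -7,"ty": -3.6,"tz": 0,"rx": 0,"ry": 0,"rz": 0.06}
    - {"tx": -10.6,"ty": -5.5,"tz": 0,"rx": 0,"ry": 0,"rz": 0.1}
    - {"tx": -14.2,"ty": -7.4,"tz": 0,"rx": 0,"ry": 0,"rz": 0.15}
    - {"tx": -17.8,"ty": -9.3,"tz": 0,"rx": 0,"ry": 0,"rz": 0.2}
  claw: 6

```text
time: 6.45
position: [0.4977, -0.0664, 0.2095]
tool_rot: [0.764, 0.645, -0.001, -0.002]
ft_force: [0.2, -0.7, 0.9]
grip_width: 0.0591
```

Call:
send_rows:
  deltas:
    - {"tx": -3.5,"ty": -1.3,"tz": 0,"rx": 0,"ry": 0,"rz": 0.07}
    - {"tx": -7,"ty": -2.8,"tz": 1,"rx": 0,"ry": 0,"rz": 0.07}
    - {"tx": -10.3,"ty": -4,"tz": 3,"rx": 0,"ry": 0,"rz": 0.07}
    - {"tx": -12,"ty": -4.3,"tz": 5,"rx": 0,"ry": 0,"rz": 0.07}
    - {"tx": -12,"ty": -4.3,"tz": 6,"rx": 0,"ry": 0,"rz": 0.07}

```text
time: 6.87
position: [0.4348, -0.1787, 0.1481]
tool_rot: [0.787, 0.616, -0.001, -0.003]
ft_force: [0.8, -0.5, 0.5]
grip_width: 0.0598
```

Run:
```python
from h import *
g=[.4322,-.1979]
go([*g,.10],1.330)
go([*g,.015],1.330)
```

```text
t=6.87 pos [ 0.4348 -0.1787  0.1481] yaw 1.328 F [ 0.7725 -0.4757  0.5258] w 0.0598 
  d_cm [-1.93  0.24  4.8 ] rot [-0.006 -0.002 -0.002]
t=6.87 pos [ 0.4348 -0.1787  0.1481] yaw 1.328 F [ 0.7725 -0.4757  0.5258] w 0.0598 
  d_cm [-1.94  0.3  13.3 ] rot [-0.006 -0.002 -0.002]
```

Call:
send_rows:
  deltas:
    - {"tx": -1.0,"ty": 0.3,"tz": 2,"rx": 0,"ry": 0,"rz": 0}
    - {"tx": -1.9,"ty": 0.3,"tz": 4,"rx": 0,"ry": 0,"rz": 0}
    - {"tx": -1.9,"ty": 0.3,"tz": 4.5,"rx": 0,"ry": 0,"rz": 0}
    - {"tx": -1.9,"ty": 0.3,"tz": 4.5,"rx": 0,"ry": 0,"rz": 0}

```text
time: 7.2
position: [0.4346, -0.1949, 0.1035]
tool_rot: [0.786, 0.618, -0.001, -0.004]
ft_force: [0.3, 0.1, 0.0]
grip_width: 0.0603
```

Run:
```python
from h import *
g=[.4322,-.1979]
go([*g,.015],1.330)
c=snap('scene','s7.png')
im=cv2.imread('pics/s7.png');cv2.imwrite('pics/s7z.png',cv2.resize(im[120:270,250:450],None,fx=4,fy=4,interpolation=2))
```

```text
t=7.20 pos [ 0.4346 -0.1949  0.1035] yaw 1.332 F [0.2725 0.1343 0.0218] w 0.0603 
  d_cm [-0.38 -0.1   8.84] rot [-0.007 -0.003  0.002]
```

View pics/s7z.png

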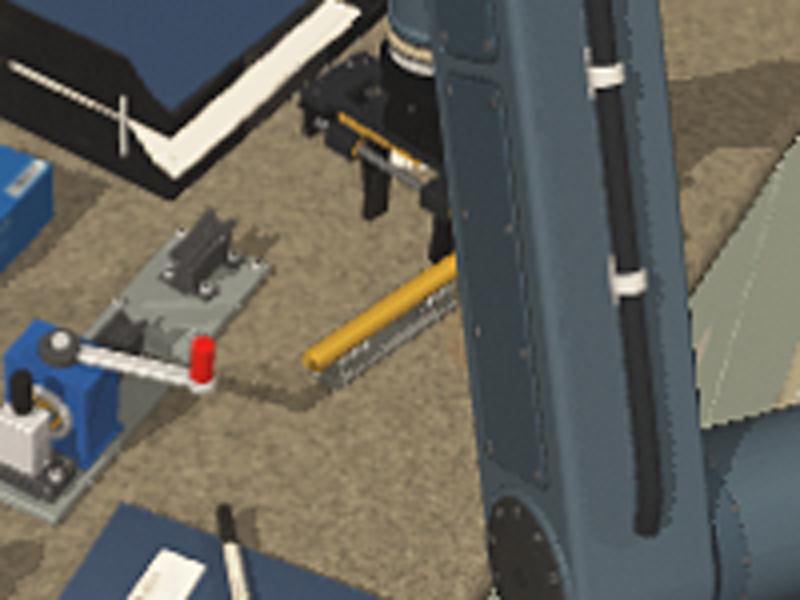

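The scene picture shows the stop now in line behind the head, at (22,420) in the crop. The open fingers are above the bar, so I descend and grip.

Call:
send_rows:
  deltas:
    - {"tx": -0.3,"ty": -0.1,"tz": 3,"rx": -0.006,"ry": 0,"rz": 0}
    - {"tx": -0.3,"ty": -0.1,"tz": 6,"rx": -0.006,"ry": 0,"rz": 0}
    - {"tx": -0.3,"ty": -0.1,"tz": 8,"rx": -0.006,"ry": 0,"rz": 0}
    - {"tx": -0.3,"ty": -0.1,"tz": 8.8,"rx": -0.006,"ry": 0,"rz": 0}
    - {"tx": -0.3,"ty": -0.1,"tz": 8.8,"rx": -0.006,"ry": 0,"rz": 0}

```text
time: 7.67
position: [0.4346, -0.1979, 0.0165]
tool_rot: [0.786, 0.618, 0.002, 0.001]
ft_force: [-0.1, 0.1, -0.2]
grip_width: 0.0601
```

Call:
send_rows:
  deltas:
    - {"tx": 0,"ty": 0,"tz": 0,"rx": 0,"ry": 0,"rz": 0}
    - {"tx": 0,"ty": 0,"tz": 0,"rx": 0,"ry": 0,"rz": 0}
    - {"tx": 0,"ty": 0,"tz": 0,"rx": 0,"ry": 0,"rz": 0}
    - {"tx": 0,"ty": 0,"tz": 0,"rx": 0,"ry": 0,"rz": 0}
    - {"tx": 0,"ty": 0,"tz": 0,"rx": 0,"ry": 0,"rz": 0}
  claw: 0
  squeeze: 40

```text
time: 8.08
position: [0.4356, -0.1993, 0.018]
tool_rot: [0.786, 0.618, 0.002, 0.003]
ft_force: [0.1, 1.0, -0.3]
grip_width: 0.0348
```

Call:
send_rows:
  deltas:
    - {"tx": 0,"ty": 0,"tz": 0,"rx": 0,"ry": 0,"rz": 0}
    - {"tx": 0,"ty": 0,"tz": 0,"rx": 0,"ry": 0,"rz": 0}
    - {"tx": 0,"ty": 0,"tz": 0,"rx": 0,"ry": 0,"rz": 0}
    - {"tx": 0,"ty": 0,"tz": 0,"rx": 0,"ry": 0,"rz": 0}
    - {"tx": 0,"ty": 0,"tz": 0,"rx": 0,"ry": 0,"rz": 0}

```text
time: 8.5
position: [0.4318, -0.1977, 0.0172]
tool_rot: [0.786, 0.619, 0.0, -0.001]
ft_force: [-8.1, -1.8, 5.7]
grip_width: 0.0184
```

Run:
```python
from h import *
o=robot.get_obs(); print(o['position'],o['grip_width'],o['ft_force'])
go([.44,-.21,.13],1.33)
go([.5959,-.082,.13],1.6)
```

```text
[ 0.4318 -0.1977  0.0172] 0.0184222235979007 [-8.1035 -1.7669  5.6923]
t=8.50 pos [ 0.4318 -0.1977  0.0172] yaw 1.334 F [-8.1035 -1.7669  5.6923] w 0.0184 
  d_cm [ -0.99   1.08 -11.28] rot [-0.001 -0.002  0.004]
t=8.50 pos [ 0.4318 -0.1977  0.0172] yaw 1.334 F [-8.1035 -1.7669  5.6923] w 0.0184 
  d_cm [ 15.11  13.23 -11.27] rot [-0.001 -0.002 -0.266]
```

Call:
send_rows:
  deltas:
    - {"tx": 0,"ty": 0,"tz": -1,"rx": 0,"ry": 0,"rz": 0}
    - {"tx": 0,"ty": 0,"tz": -3,"rx": 0,"ry": 0,"rz": 0}
    - {"tx": 0,"ty": 0,"tz": -6,"rx": 0,"ry": 0,"rz": 0}
    - {"tx": 0,"ty": 0,"tz": -9,"rx": 0,"ry": 0,"rz": 0}
    - {"tx": 0,"ty": 0,"tz": -10.5,"rx": 0,"ry": 0,"rz": 0}

```text
time: 8.92
position: [0.4357, -0.1996, 0.1251]
tool_rot: [0.786, 0.618, 0.003, 0.005]
ft_force: [0.9, -0.6, -2.4]
grip_width: 0.0189
```

Run:
```python
from h import *
go([.5959,-.082,.12],1.6)
c=snap('scene','s8.png')
im=cv2.imread('pics/s8.png');cv2.imwrite('pics/s8z.png',cv2.resize(im[120:270,250:450],None,fx=4,fy=4,interpolation=2))
```

```text
t=8.92 pos [ 0.4357 -0.1996  0.1251] yaw 1.333 F [ 0.9213 -0.6189 -2.351 ] w 0.0189 
  d_cm [15.2  12.79  0.61] rot [ 0.01   0.003 -0.267]
```

View pics/s8z.png

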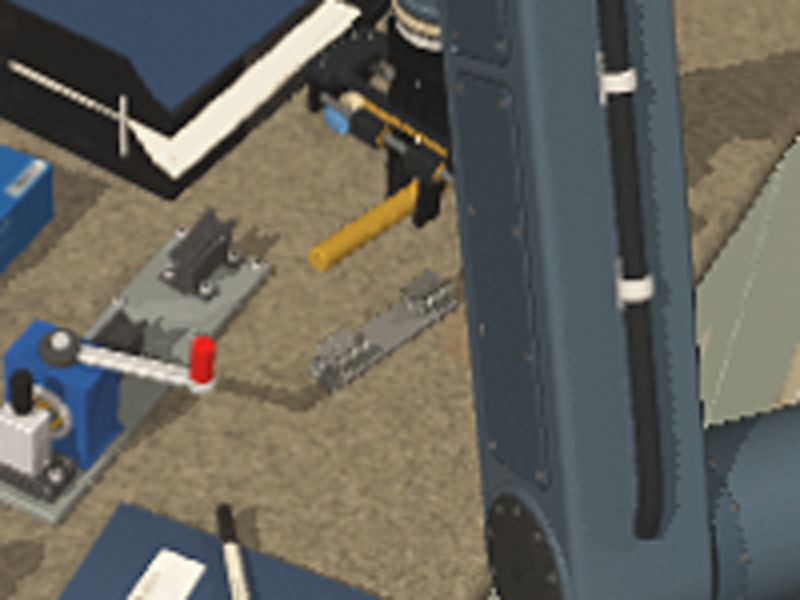

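The bar is lifted and level-looking, front end at (320,255). I carry it over the fixture.

Call:
send_rows:
  deltas:
    - {"tx": 2.2,"ty": 2.0,"tz": -0.8,"rx": 0,"ry": 0,"rz": -0.05}
    - {"tx": 5,"ty": 4.2,"tz": -1.6,"rx": 0,"ry": 0,"rz": -0.11}
    - {"tx": 7.8,"ty": 6.8,"tz": -1.8,"rx": 0,"ry": 0,"rz": -0.17}
    - {"tx": 10.6,"ty": 9.4,"tz": -1.8,"rx": 0,"ry": 0,"rz": -0.22}
    - {"tx": 13,"ty": 11.6,"tz": -1.8,"rx": 0,"ry": 0,"rz": -0.26}

```text
time: 9.38
position: [0.5796, -0.0982, 0.1405]
tool_rot: [0.698, 0.716, 0.002, 0.003]
ft_force: [-0.0, -0.8, -3.1]
grip_width: 0.0188
```

Run:
```python
from h import *
go([.5962,-.090,.14],1.6)
```

```text
t=9.38 pos [ 0.5796 -0.0982  0.1405] yaw 1.595 F [-0.0243 -0.8108 -3.0528] w 0.0188 
  d_cm [0.78 1.68 0.06] rot [ 0.007  0.001 -0.005]
```

Call:
send_rows:
  deltas:
    - {"tx": 0.4,"ty": 0.9,"tz": 0.4,"rx": 0.006,"ry": 0,"rz": -0.005}
    - {"tx": 0.8,"ty": 1.6,"tz": 0.8,"rx": 0.006,"ry": 0,"rz": -0.005}
    - {"tx": 0.8,"ty": 1.6,"tz": 1.5,"rx": 0.006,"ry": 0,"rz": -0.005}
    - {"tx": 0.8,"ty": 1.6,"tz": 2,"rx": 0.006,"ry": 0,"rz": -0.005}
    - {"tx": 0.8,"ty": 1.6,"tz": 2,"rx": 0.006,"ry": 0,"rz": -0.005}

```text
time: 9.8
position: [0.5909, -0.0917, 0.1186]
tool_rot: [0.698, 0.716, -0.002, -0.002]
ft_force: [-0.5, 1.0, -2.7]
grip_width: 0.0188
```

Run:
```python
from cloud import *
import pickle
o=robot.get_obs(); c=snap('wrist','w9.png'); pickle.dump((o,c),open('w9.pkl','wb'))
cs=snap('scene','s9.png')
P,C=cloud(c,o)
b=(C[:,0]>120)&(C[:,2]<90)&(C[:,0]>C[:,2]+60)&(C[:,1]>70)&(P[:,2]>.1)&(P[:,2]<.19)&(abs(P[:,0]-.595)<.03)&(P[:,1]>-.07)
Q=P[b];print(len(Q),Q.min(0),Q.max(0))
for a in np.arange(-.07,.04,.02):
    q=Q[(Q[:,1]>a)&(Q[:,1]<a+.02)]
    if len(q)>5: print('%.3f'%(a+.01),'x',q[:,0].min(),q[:,0].max(),'ztop',np.percentile(q[:,2],95))
go([.5959,-.090,.12],1.6)
im=cv2.imread('pics/s9.png')[120:270,180:380];cv2.imwrite('pics/c9.png',cv2.hconcat([cv2.resize(im,(400,300)),cv2.resize(cv2.imread('pics/w9.png'),(400,300))]))
```

```text
9198 [ 0.5798 -0.07    0.1321] [0.5997 0.0172 0.1451]
-0.060 x 0.5805497160954142 0.5995219524061405 ztop 0.14363926231483137
-0.040 x 0.5803269973832196 0.5996196897552651 ztop 0.14348845885064143
-0.020 x 0.5800926999606827 0.5997138110172927 ztop 0.14324492465449215
0.000 x 0.5798725939247472 0.5995883025065164 ztop 0.1432351367261476
0.020 x 0.579814710141884 0.5992419386427189 ztop 0.14296775743309068
t=9.90 pos [ 0.5921 -0.0922  0.1201] yaw 1.596 F [ 0.6787 -0.5802 -3.1346] w 0.0190 
  d_cm [0.21 0.39 0.  ] rot [-0.003  0.001 -0.004]
```

View pics/c9.png

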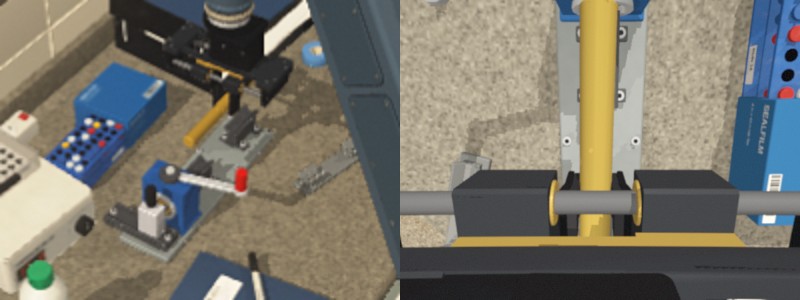

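Call:
send_rows:
  deltas:
    - {"tx": 0.2,"ty": 0.4,"tz": 2,"rx": 0,"ry": 0,"rz": -0.02}
    - {"tx": 0.2,"ty": 0.4,"tz": 4,"rx": 0,"ry": 0,"rz": -0.02}
    - {"tx": 0.2,"ty": 0.4,"tz": 5.8,"rx": 0,"ry": 0,"rz": -0.02}
    - {"tx": 0.2,"ty": 0.4,"tz": 6.4,"rx": 0,"ry": 0,"rz": -0.02}
    - {"tx": 0.2,"ty": 0.4,"tz": 6.4,"rx": 0,"ry": 0,"rz": -0.02}

```text
time: 10.32
position: [0.596, -0.0898, 0.0555]
tool_rot: [0.691, 0.723, -0.001, -0.001]
ft_force: [0.1, -0.5, -2.7]
grip_width: 0.0192
```

```bash
cat > barm.py <<'E'
from cloud import *
import pickle,sys
def barmeas(name,zlo,zhi,ylo=-.07):
    o=robot.get_obs(); c=snap('wrist',name)
    P,C=cloud(c,o)
    b=(C[:,0]>120)&(C[:,2]<90)&(C[:,0]>C[:,2]+60)&(C[:,1]>70)&(P[:,2]>zlo)&(P[:,2]<zhi)&(abs(P[:,0]-.595)<.03)&(P[:,1]>ylo)
    Q=P[b];print(len(Q),Q.min(0),Q.max(0))
    A=[]
    for a in np.arange(-.09,.05,.02):
        q=Q[(Q[:,1]>a)&(Q[:,1]<a+.02)]
        if len(q)>20: A.append([a+.01,(q[:,0].min()+q[:,0].max())/2,.5935-.029*(a+.01),np.percentile(q[:,2],95)-.01])
    print('y xmid xaxis zaxis\n',np.array(A))
    return o,c
E
python3 - <<'E'
from barm import *
go([.5961,-.090,.04],1.6)
barmeas('w10.png',.045,.1)
E
```

```text
t=10.32 pos [ 0.596  -0.0898  0.0555] yaw 1.617 F [ 0.1068 -0.5028 -2.6664] w 0.0192 
  d_cm [-0.02  0.02  1.55] rot [-0.004  0.     0.017]
9006 [ 0.5818 -0.07    0.0506] [0.6041 0.0253 0.0818]
y xmid xaxis zaxis
 [[-0.06    0.5945  0.5952  0.0704]
 [-0.04    0.594   0.5947  0.0703]
 [-0.02    0.5935  0.5941  0.0701]
 [ 0.      0.5935  0.5935  0.07  ]
 [ 0.02    0.5928  0.5929  0.07  ]]
```

View pics/w10.png

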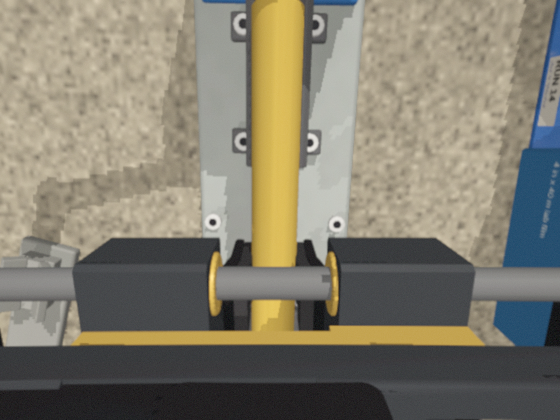

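The bar now sits above the V within 1 mm. I lower it gently.

Call:
send_rows:
  deltas:
    - {"tx": 0,"ty": 0.05,"tz": 0.6,"rx": 0,"ry": 0,"rz": -0.008}
    - {"tx": 0,"ty": 0.05,"tz": 1.1,"rx": 0,"ry": 0,"rz": -0.008}
    - {"tx": 0,"ty": 0.05,"tz": 1.4,"rx": 0,"ry": 0,"rz": -0.008}
    - {"tx": 0,"ty": 0.05,"tz": 1.5,"rx": 0,"ry": 0,"rz": -0.008}
    - {"tx": 0,"ty": 0.05,"tz": 1.5,"rx": 0,"ry": 0,"rz": -0.008}

```text
time: 10.78
position: [0.598, -0.0895, 0.042]
tool_rot: [0.687, 0.726, -0.001, 0.0]
ft_force: [-0.9, -0.7, -1.8]
grip_width: 0.0187
```

Run:
```python
from barm import *
barmeas('w11.png',.045,.1)
go([.5961,-.090,.04],1.6)
```

```text
8849 [ 0.5836 -0.07    0.0492] [0.6058 0.022  0.0683]
y xmid xaxis zaxis
 [[-0.06    0.5962  0.5952  0.0568]
 [-0.04    0.5956  0.5947  0.0566]
 [-0.02    0.5949  0.5941  0.0564]
 [ 0.      0.5941  0.5935  0.0562]
 [ 0.02    0.5935  0.5929  0.0563]]
t=10.83 pos [ 0.598  -0.0895  0.042 ] yaw 1.626 F [-0.6475  0.6074 -1.9689] w 0.0189 
  d_cm [-0.04 -0.2   0.2 ] rot [-0.     0.002  0.026]
```

Call:
send_rows:
  deltas:
    - {"tx": 0,"ty": -0.08,"tz": 0.1,"rx": 0,"ry": 0,"rz": 0.005}
    - {"tx": 0,"ty": -0.08,"tz": 0.2,"rx": 0,"ry": 0,"rz": 0.005}
    - {"tx": 0,"ty": -0.08,"tz": 0.2,"rx": 0,"ry": 0,"rz": 0.005}

```text
time: 11.08
position: [0.5975, -0.0896, 0.0413]
tool_rot: [0.689, 0.725, -0.001, 0.001]
ft_force: [-2.0, 0.3, 6.2]
grip_width: 0.0191
```

Run:
```python
from barm import *
barmeas('w12.png',.045,.1)
go([.5961,-.090,.04],1.6)
```

```text
8941 [ 0.5833 -0.07    0.0497] [0.6053 0.0219 0.0674]
y xmid xaxis zaxis
 [[-0.06    0.5957  0.5952  0.0562]
 [-0.04    0.5952  0.5947  0.0561]
 [-0.02    0.5946  0.5941  0.0559]
 [ 0.      0.5937  0.5935  0.0559]
 [ 0.02    0.5932  0.5929  0.056 ]]
t=11.13 pos [ 0.5975 -0.0896  0.0413] yaw 1.621 F [-2.07    0.5497  5.6933] w 0.0190 
  d_cm [-0.03 -0.14  0.13] rot [0.    0.002 0.021]
```

The bar is now resting in the Vs (Fz +6 N). I release it to let it settle.

Call:
send_rows:
  deltas:
    - {"tx": 0,"ty": 0,"tz": 0,"rx": 0,"ry": 0,"rz": 0}
    - {"tx": 0,"ty": 0,"tz": 0,"rx": 0,"ry": 0,"rz": 0}
    - {"tx": -0.7,"ty": -0.1,"tz": 0,"rx": 0,"ry": 0,"rz": 0.015}
    - {"tx": -1.4,"ty": -0.1,"tz": 0,"rx": 0,"ry": 0,"rz": 0.015}
    - {"tx": -1.4,"ty": -0.1,"tz": 0,"rx": 0,"ry": 0,"rz": 0.015}
  claw: 3.5

```text
time: 11.55
position: [0.5979, -0.1054, 0.0399]
tool_rot: [0.695, 0.719, -0.0, 0.001]
ft_force: [0.9, -0.3, 0.0]
grip_width: 0.0339
```

Run:
```python
from barm import *
barmeas('w13.png',.045,.1)
go([.5966,-.105,.04],1.6)
```

```text
9187 [ 0.5836 -0.07    0.0503] [0.6047 0.0037 0.0674]
y xmid xaxis zaxis
 [[-0.06    0.5952  0.5952  0.0558]
 [-0.04    0.5945  0.5947  0.0557]
 [-0.02    0.5942  0.5941  0.0557]
 [ 0.      0.5937  0.5935  0.0557]]
t=11.60 pos [ 0.5976 -0.1049  0.0398] yaw 1.604 F [-0.2577 -0.1825  0.4131] w 0.0343 
  d_cm [-0.01 -0.1  -0.02] rot [0.001 0.002 0.004]
```

View pics/w13.png

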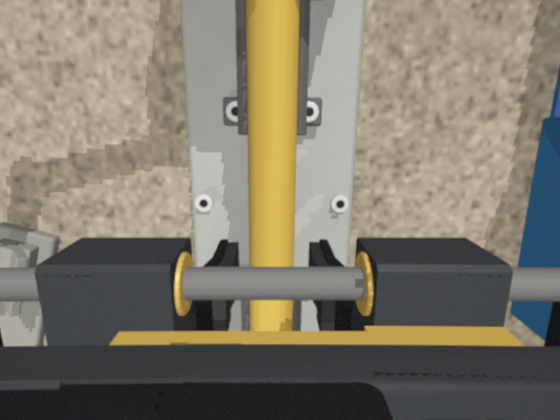

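The bar is in the Vs on the axis (x error ≤0.2 mm). I grip at the rear of the gap and feed.

Call:
send_rows:
  deltas:
    - {"tx": 0,"ty": -0.1,"tz": 0,"rx": 0,"ry": 0,"rz": 0.004}
    - {"tx": 0,"ty": -0.1,"tz": 0,"rx": 0,"ry": 0,"rz": 0.004}
    - {"tx": 0,"ty": -0.1,"tz": 0,"rx": 0,"ry": 0,"rz": 0.004}
    - {"tx": 0,"ty": -0.1,"tz": 0,"rx": 0,"ry": 0,"rz": 0.004}
    - {"tx": 0,"ty": -0.1,"tz": 0,"rx": 0,"ry": 0,"rz": 0.004}
  claw: 0
  squeeze: 15

```text
time: 12.02
position: [0.5967, -0.1036, 0.0399]
tool_rot: [0.696, 0.718, -0.0, 0.001]
ft_force: [1.9, 0.7, -0.9]
grip_width: 0.0192
```

Call:
send_rows:
  deltas:
    - {"tx": 0.3,"ty": 0,"tz": 0,"rx": 0,"ry": 0,"rz": 0}
    - {"tx": 0.8,"ty": 0,"tz": 0,"rx": 0,"ry": 0,"rz": 0}
    - {"tx": 1.4,"ty": 0,"tz": 0,"rx": 0,"ry": 0,"rz": 0}
    - {"tx": 2.0,"ty": 0,"tz": 0,"rx": 0,"ry": 0,"rz": 0}

```text
time: 12.35
position: [0.596, -0.0834, 0.04]
tool_rot: [0.696, 0.718, -0.0, 0.001]
ft_force: [1.9, -1.8, -0.7]
grip_width: 0.0193
```

Run:
```python
from h import *
go([.5954,-.061,.04],1.6)
```

```text
t=12.35 pos [ 0.596  -0.0834  0.04  ] yaw 1.602 F [ 1.8927 -1.8242 -0.7077] w 0.0193 
  d_cm [ 2.24  0.01 -0.  ] rot [0.001 0.002 0.002]
```

Call:
send_rows:
  deltas:
    - {"tx": 0.5,"ty": 0,"tz": 0,"rx": 0,"ry": 0,"rz": 0}
    - {"tx": 1.0,"ty": 0,"tz": 0,"rx": 0,"ry": 0,"rz": 0}
    - {"tx": 1.5,"ty": 0,"tz": 0,"rx": 0,"ry": 0,"rz": 0}
    - {"tx": 2.0,"ty": 0,"tz": 0,"rx": 0,"ry": 0,"rz": 0}
    - {"tx": 2.2,"ty": 0,"tz": 0,"rx": 0,"ry": 0,"rz": 0}

```text
time: 12.77
position: [0.5953, -0.061, 0.04]
tool_rot: [0.696, 0.718, -0.0, 0.001]
ft_force: [2.5, -1.8, 0.7]
grip_width: 0.0195
```

Call:
send_rows:
  deltas:
    - {"tx": 0,"ty": 0,"tz": 0,"rx": 0,"ry": 0,"rz": 0}
    - {"tx": 0,"ty": 0,"tz": 0,"rx": 0,"ry": 0,"rz": 0}
    - {"tx": -1.5,"ty": 0,"tz": 0,"rx": 0,"ry": 0,"rz": 0}
    - {"tx": -3,"ty": 0,"tz": 0,"rx": 0,"ry": 0,"rz": 0}
    - {"tx": -4.5,"ty": 0,"tz": 0,"rx": 0,"ry": 0,"rz": 0}
  claw: 3.5

```text
time: 13.18
position: [0.5956, -0.1082, 0.0397]
tool_rot: [0.696, 0.718, -0.001, 0.0]
ft_force: [0.4, -1.4, 0.2]
grip_width: 0.0339
```

Run:
```python
from barm import *
robot.camera('top')
barmeas('w14.png',.045,.1)
c=snap('scene','s14.png')
go([.5966,-.105,.04],1.6)
im=cv2.imread('pics/s14.png')[120:270,180:380];cv2.imwrite('pics/c14.png',cv2.hconcat([cv2.resize(im,(400,300)),cv2.resize(cv2.imread('pics/w14.png'),(400,300))]))
```

```text
7596 [ 0.5838 -0.07    0.0515] [ 0.6045 -0.0024  0.0676]
y xmid xaxis zaxis
 [[-0.06    0.5948  0.5952  0.0555]
 [-0.04    0.5945  0.5947  0.0555]
 [-0.02    0.5942  0.5941  0.0557]
 [ 0.      0.5939  0.5935  0.0557]]
t=13.33 pos [ 0.5962 -0.109   0.0398] yaw 1.598 F [ 0.1185 -0.5434 -0.104 ] w 0.0347 
  d_cm [ 0.4   0.05 -0.02] rot [-0.     0.002 -0.002]
```

View pics/c14.png

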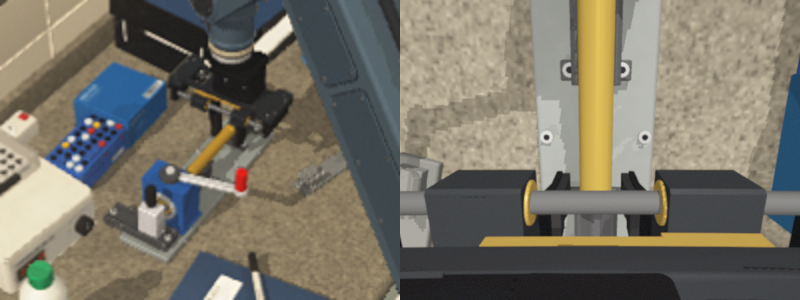

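The bar is through the mouth, with its rear end just behind the fingers at (597,235). I regrip about 15 mm ahead and feed to the stop.

Call:
send_rows:
  deltas:
    - {"tx": 0.8,"ty": 0.05,"tz": 0,"rx": 0,"ry": 0,"rz": 0}
    - {"tx": 1.5,"ty": 0.05,"tz": 0,"rx": 0,"ry": 0,"rz": 0}
    - {"tx": 1.5,"ty": 0.05,"tz": 0,"rx": 0,"ry": 0,"rz": 0}

```text
time: 13.58
position: [0.5953, -0.0893, 0.0397]
tool_rot: [0.695, 0.719, -0.001, -0.001]
ft_force: [-0.3, 0.1, 0.2]
grip_width: 0.035
```

Call:
send_rows:
  deltas:
    - {"tx": 0,"ty": 0,"tz": 0,"rx": 0,"ry": 0,"rz": 0}
    - {"tx": 0,"ty": 0,"tz": 0,"rx": 0,"ry": 0,"rz": 0}
    - {"tx": 0,"ty": 0,"tz": 0,"rx": 0,"ry": 0,"rz": 0}
    - {"tx": 0,"ty": 0,"tz": 0,"rx": 0,"ry": 0,"rz": 0}
    - {"tx": 0,"ty": 0,"tz": 0,"rx": 0,"ry": 0,"rz": 0}
  claw: 0
  squeeze: 15

```text
time: 14.0
position: [0.5963, -0.0913, 0.0399]
tool_rot: [0.696, 0.718, -0.0, 0.0]
ft_force: [0.0, 0.7, -0.5]
grip_width: 0.019
```

Call:
send_rows:
  deltas:
    - {"tx": 0.5,"ty": 0,"tz": 0,"rx": 0,"ry": 0,"rz": 0}
    - {"tx": 1.1,"ty": 0,"tz": 0,"rx": 0,"ry": 0,"rz": 0}
    - {"tx": 1.7,"ty": 0,"tz": 0,"rx": 0,"ry": 0,"rz": 0}
    - {"tx": 2.3,"ty": 0,"tz": 0,"rx": 0,"ry": 0,"rz": 0}
    - {"tx": 2.6,"ty": 0,"tz": 0,"rx": 0,"ry": 0,"rz": 0}

```text
time: 14.42
position: [0.5957, -0.065, 0.04]
tool_rot: [0.696, 0.718, -0.0, 0.001]
ft_force: [0.0, -2.5, 1.0]
grip_width: 0.0193
```

Run:
```python
from barm import *
go([.5953,-.059,.04],1.6)
o=robot.get_obs(); c=snap('wrist','w15.png')
```

```text
t=14.42 pos [ 0.5957 -0.065   0.04  ] yaw 1.603 F [ 0.0267 -2.4696  0.9885] w 0.0193 
  d_cm [ 0.6  -0.02  0.  ] rot [0.001 0.002 0.003]
```

View pics/w15.png

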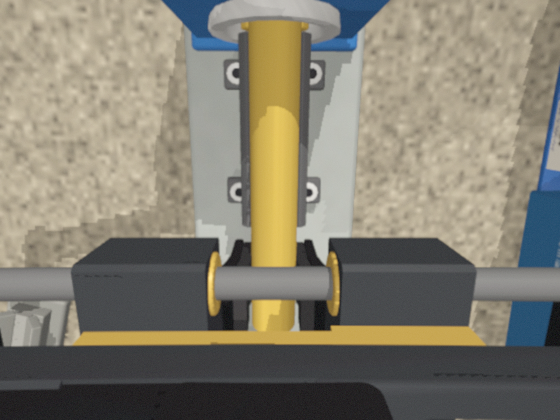

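Call:
send_rows:
  deltas:
    - {"tx": 0.3,"ty": 0,"tz": 0,"rx": 0,"ry": 0,"rz": 0}
    - {"tx": 0.6,"ty": 0,"tz": 0,"rx": 0,"ry": 0,"rz": 0}
    - {"tx": 0.6,"ty": 0,"tz": 0,"rx": 0,"ry": 0,"rz": 0}

```text
time: 14.72
position: [0.5955, -0.0592, 0.04]
tool_rot: [0.696, 0.718, -0.0, 0.001]
ft_force: [-0.1, -1.7, 1.6]
grip_width: 0.0195
```

Call:
send_rows:
  deltas:
    - {"tx": 0,"ty": 0,"tz": 0,"rx": 0,"ry": 0,"rz": 0}
    - {"tx": 0,"ty": 0,"tz": 0,"rx": 0,"ry": 0,"rz": 0}
    - {"tx": -1.5,"ty": 0,"tz": 0,"rx": 0,"ry": 0,"rz": 0}
    - {"tx": -3,"ty": 0,"tz": 0,"rx": 0,"ry": 0,"rz": 0}
    - {"tx": -4.4,"ty": 0,"tz": 0,"rx": 0,"ry": 0,"rz": 0}
  claw: 3.5

```text
time: 15.13
position: [0.5966, -0.1052, 0.0397]
tool_rot: [0.696, 0.718, -0.001, 0.0]
ft_force: [0.6, 0.4, 0.2]
grip_width: 0.0342
```

Run:
```python
from barm import *
robot.camera('top')
o=robot.get_obs(); c=snap('wrist','w16.png')
P,C=cloud(c,o)
b=(C[:,0]>120)&(C[:,2]<90)&(C[:,0]>C[:,2]+60)&(C[:,1]>70)&(P[:,2]>.056)&(P[:,2]<.075)&(abs(P[:,0]-.595)<.012)
Q=P[b];print(np.percentile(Q[:,1],[0,.5,1]))
go([.5965,-.102,.04],1.6)
```

```text
[-0.0849 -0.0839 -0.0833]
t=15.23 pos [ 0.5973 -0.1072  0.0399] yaw 1.598 F [0.4399 0.3545 0.0411] w 0.0349 
  d_cm [ 0.52 -0.07 -0.01] rot [ 0.001  0.003 -0.002]
```

View pics/w16.png

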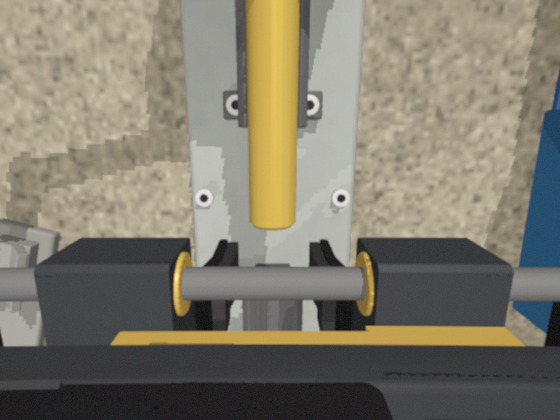

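The bar's rear end shows at row 228, y≈-0.084, about 4 mm short of the expected -0.080. I close the fingers and push the end home.

Call:
send_rows:
  deltas:
    - {"tx": 0.2,"ty": -0.07,"tz": 0,"rx": 0,"ry": 0,"rz": 0}
    - {"tx": 0.2,"ty": -0.07,"tz": 0,"rx": 0,"ry": 0,"rz": 0}
    - {"tx": 0.2,"ty": -0.07,"tz": 0,"rx": 0,"ry": 0,"rz": 0}
    - {"tx": 0.2,"ty": -0.07,"tz": 0,"rx": 0,"ry": 0,"rz": 0}
    - {"tx": 0.2,"ty": -0.07,"tz": 0,"rx": 0,"ry": 0,"rz": 0}
  claw: 0

```text
time: 15.65
position: [0.5958, -0.1011, 0.0399]
tool_rot: [0.696, 0.718, -0.001, 0.0]
ft_force: [-1.2, -0.0, -0.8]
grip_width: 0.0095
```

Call:
send_rows:
  deltas:
    - {"tx": 0.3,"ty": 0,"tz": 0,"rx": 0,"ry": 0,"rz": 0}
    - {"tx": 0.6,"ty": 0,"tz": 0,"rx": 0,"ry": 0,"rz": 0}
    - {"tx": 0.9,"ty": 0,"tz": 0,"rx": 0,"ry": 0,"rz": 0}
    - {"tx": 1.1,"ty": 0,"tz": 0,"rx": 0,"ry": 0,"rz": 0}
    - {"tx": 1.2,"ty": 0,"tz": 0,"rx": 0,"ry": 0,"rz": 0}

```text
time: 16.07
position: [0.5965, -0.0914, 0.0403]
tool_rot: [0.695, 0.719, -0.001, 0.003]
ft_force: [-0.7, -8.8, -0.1]
grip_width: 0.0005
```

Call:
send_rows:
  deltas:
    - {"tx": 0.2,"ty": 0,"tz": 0,"rx": 0,"ry": 0,"rz": 0}
    - {"tx": 0.3,"ty": 0,"tz": 0,"rx": 0,"ry": 0,"rz": 0}
    - {"tx": 0.3,"ty": 0,"tz": 0,"rx": 0,"ry": 0,"rz": 0}

```text
time: 16.32
position: [0.5968, -0.0913, 0.0404]
tool_rot: [0.695, 0.719, -0.002, 0.004]
ft_force: [-0.7, -15.1, -0.4]
grip_width: 0.0007
```

Blocked at 15 N, with the rear end at about -0.081 as expected. I back off, rise and check.

Call:
send_rows:
  deltas:
    - {"tx": -1.0,"ty": 0,"tz": 0,"rx": 0,"ry": 0,"rz": 0}
    - {"tx": -1.6,"ty": 0,"tz": 0,"rx": 0,"ry": 0,"rz": 0}
    - {"tx": -1.6,"ty": 0,"tz": -2,"rx": 0,"ry": 0,"rz": 0}
    - {"tx": -1.6,"ty": 0,"tz": -6,"rx": 0,"ry": 0,"rz": 0}
    - {"tx": -1.6,"ty": 0,"tz": -10,"rx": 0,"ry": 0,"rz": 0}

```text
time: 16.73
position: [0.5939, -0.1014, 0.139]
tool_rot: [0.696, 0.718, -0.001, -0.003]
ft_force: [1.0, -0.5, -0.1]
grip_width: 0.0003
```

Call:
send_rows:
  deltas:
    - {"tx": 0,"ty": -1,"tz": -3,"rx": 0,"ry": 0,"rz": 0}
    - {"tx": 0,"ty": -3,"tz": -5,"rx": 0,"ry": 0,"rz": 0}
    - {"tx": 0,"ty": -6,"tz": -7,"rx": 0,"ry": 0,"rz": 0}
    - {"tx": 0.4,"ty": -8,"tz": -8,"rx": 0,"ry": 0,"rz": 0}
    - {"tx": 0.4,"ty": -8.5,"tz": -8,"rx": 0,"ry": 0,"rz": 0}
  claw: 4.5
  squeeze: 25

```text
time: 17.15
position: [0.508, -0.0996, 0.2219]
tool_rot: [0.696, 0.718, -0.0, 0.0]
ft_force: [-0.5, 0.5, -0.0]
grip_width: 0.026
```

```bash
cat > look.py <<'E'
from cloud import *
import sys
robot.camera('top')
o=robot.get_obs(); c=snap('wrist',sys.argv[1])
P,C=cloud(c,o)
b=(C[:,0]>120)&(C[:,2]<90)&(C[:,0]>C[:,2]+60)&(C[:,1]>70)&(P[:,2]>.056)&(P[:,2]<.075)&(abs(P[:,0]-.595)<.012)
Q=P[b];print('bar y',np.percentile(Q[:,1],[0,.5,1,99]))
red=(C[:,0]>150)&(C[:,1]<60)&(C[:,2]<60)&(P[:,2]>.132)&(P[:,2]<.15)&(P[:,0]>.45)&(abs(P[:,1])<.1)
Q=P[red]
if len(Q): 
    k=(Q.min(0)+Q.max(0))/2; d=k[:2]-[.5917,.0629]; print('red',len(Q),k,'theta',np.arctan2(d[1],d[0])%(2*np.pi)-np.pi-.029,np.hypot(*d))
go([.486,.032,.16],1.6)
E
python3 look.py w17.png
```

```text
bar y [-0.0794 -0.0785 -0.078   0.0347]
red 418 [0.4861 0.0302 0.138 ] theta 0.2714204826676786 0.11053922272677319
t=17.25 pos [ 0.51   -0.1004  0.2202] yaw 1.601 F [ 0.3379  0.5492 -0.541 ] w 0.0338 
  d_cm [13.31 -1.99  6.01] rot [0.    0.001 0.001]
```

View pics/w17.png

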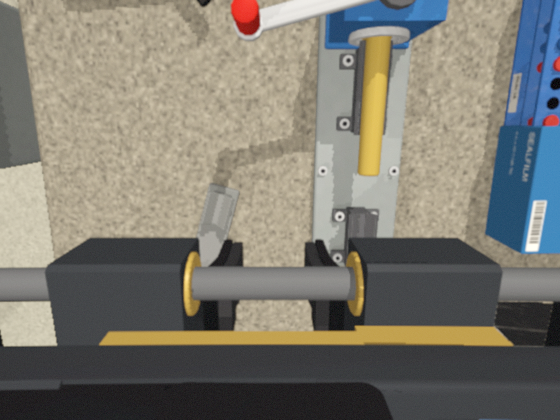

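The bar's rear end is at -0.0795 (expected -0.080), so it is home. The lever knob is at (0.486,0.031), θ≈0.27. I go to the lever.

Call:
send_rows:
  deltas:
    - {"tx": 3,"ty": -0.5,"tz": 0.5,"rx": 0,"ry": 0,"rz": 0}
    - {"tx": 6.5,"ty": -1,"tz": 1.2,"rx": 0,"ry": 0,"rz": 0}
    - {"tx": 10,"ty": -1.6,"tz": 2.5,"rx": 0,"ry": 0,"rz": 0}
    - {"tx": 12.5,"ty": -2,"tz": 4,"rx": 0,"ry": 0,"rz": 0}
    - {"tx": 13.2,"ty": -2,"tz": 5,"rx": 0,"ry": 0,"rz": 0}

```text
time: 17.67
position: [0.485, 0.034, 0.1674]
tool_rot: [0.695, 0.719, -0.001, -0.002]
ft_force: [-0.2, -0.8, -0.0]
grip_width: 0.0446
```

Call:
send_rows:
  deltas:
    - {"tx": 0,"ty": 0,"tz": 0,"rx": 0,"ry": 0,"rz": 0}
    - {"tx": 0,"ty": 0,"tz": 0,"rx": 0,"ry": 0,"rz": 0}

```text
time: 17.83
position: [0.4873, 0.0307, 0.1685]
tool_rot: [0.695, 0.719, -0.001, -0.0]
ft_force: [1.4, -0.3, 0.6]
grip_width: 0.0449
```

Run:
```python
from h import *
c=snap('scene','s18.png')
go([.486,.031,.112],1.6)
im=cv2.imread('pics/s18.png');cv2.imwrite('pics/s18z.png',cv2.resize(im[120:270,180:380],None,fx=4,fy=4,interpolation=2))
```

```text
t=17.88 pos [0.4879 0.03   0.1692] yaw 1.602 F [ 0.0314  0.0806 -0.382 ] w 0.0449 
  d_cm [ 0.12 -0.19  5.72] rot [-0.     0.002  0.002]
```

View pics/s18z.png

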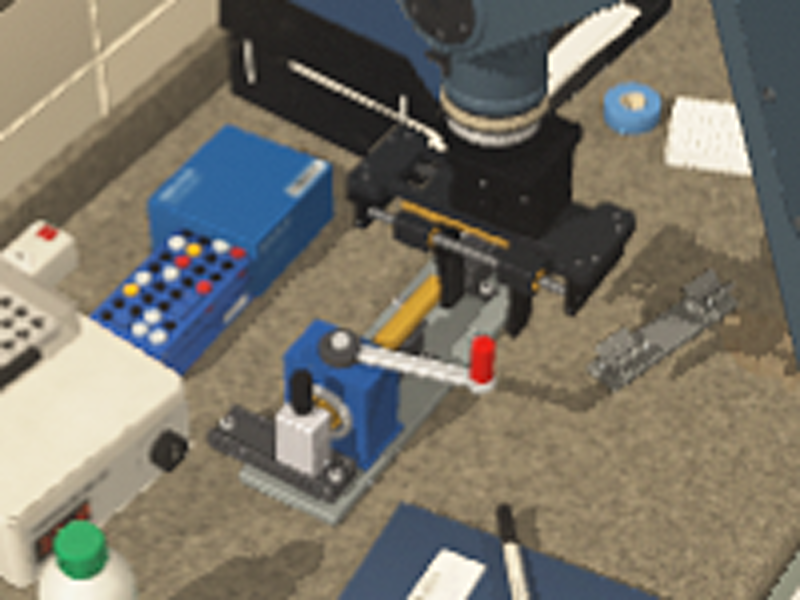

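The scene picture shows the stop in line, the bar in the collet, and the fingers above and straddling the red knob at (482,360). I descend and grip.

Call:
send_rows:
  deltas:
    - {"tx": 0.1,"ty": -0.15,"tz": 2,"rx": 0,"ry": 0,"rz": 0}
    - {"tx": 0.1,"ty": -0.15,"tz": 4,"rx": 0,"ry": 0,"rz": 0}
    - {"tx": 0.1,"ty": -0.15,"tz": 5.2,"rx": 0,"ry": 0,"rz": 0}
    - {"tx": 0.1,"ty": -0.15,"tz": 5.6,"rx": 0,"ry": 0,"rz": 0}
    - {"tx": 0.1,"ty": -0.15,"tz": 5.6,"rx": 0,"ry": 0,"rz": 0}

```text
time: 18.3
position: [0.4857, 0.0301, 0.1132]
tool_rot: [0.697, 0.717, -0.001, 0.0]
ft_force: [-0.3, -0.7, 0.4]
grip_width: 0.0452
```

Call:
send_rows:
  deltas:
    - {"tx": 0,"ty": 0,"tz": 0,"rx": 0,"ry": 0,"rz": 0}
    - {"tx": 0,"ty": 0,"tz": 0,"rx": 0,"ry": 0,"rz": 0}
    - {"tx": 0,"ty": 0,"tz": 0,"rx": 0,"ry": 0,"rz": 0}
    - {"tx": 0,"ty": 0,"tz": 0,"rx": 0,"ry": 0,"rz": 0}
    - {"tx": 0,"ty": 0,"tz": 0,"rx": 0,"ry": 0,"rz": 0}
  claw: 0
  squeeze: 25

```text
time: 18.72
position: [0.4855, 0.0311, 0.1143]
tool_rot: [0.696, 0.718, -0.0, 0.001]
ft_force: [0.7, 0.7, -0.1]
grip_width: 0.0197
```

Call:
send_rows:
  deltas:
    - {"tx": 0,"ty": 0,"tz": 0,"rx": 0,"ry": 0,"rz": 0}
    - {"tx": 0,"ty": 0,"tz": 0,"rx": 0,"ry": 0,"rz": 0}

```text
time: 18.88
position: [0.4864, 0.031, 0.1142]
tool_rot: [0.696, 0.718, 0.0, 0.002]
ft_force: [1.9, 1.2, 1.3]
grip_width: 0.0175
```

Gripped. I swing along the arc.

Call:
send_rows:
  deltas:
    - {"tx": -0.6,"ty": 0.2,"tz": 0,"rx": 0,"ry": 0,"rz": 0}
    - {"tx": -1.27,"ty": 0.43,"tz": 0,"rx": 0,"ry": 0,"rz": 0}
    - {"tx": -2.46,"ty": 1.0,"tz": 0,"rx": 0,"ry": 0,"rz": 0}
    - {"tx": -3.57,"ty": 1.72,"tz": 0,"rx": 0,"ry": 0,"rz": 0}
    - {"tx": -4.59,"ty": 2.56,"tz": 0,"rx": 0,"ry": 0,"rz": 0}

```text
time: 19.3
position: [0.5086, -0.0139, 0.114]
tool_rot: [0.695, 0.719, -0.003, -0.003]
ft_force: [-7.4, 1.0, 10.8]
grip_width: 0.0174
```

```bash
cat > lev.py <<'E'
from h import *
for th in (.9,1.05,1.2,1.3,1.4,1.45,1.5,1.53,1.57):
    a=np.pi+.029+th
    print(th,end=' ');go([.5917+.11*np.cos(a),.0629+.11*np.sin(a),.113],1.6)
p=np.array(robot.get_obs()['position'][:2])-[.5917,.0629];print('theta tcp',np.arctan2(p[1],p[0])%(2*np.pi)-np.pi-.029,np.hypot(*p))
E
python3 lev.py
```

```text
0.9 t=19.30 pos [ 0.5086 -0.0139  0.114 ] yaw 1.604 F [-7.4343  1.0004 10.7948] w 0.0174 
  d_cm [-1.19  1.69  0.09] rot [-0.009  0.     0.004]
1.05 t=19.30 pos [ 0.5086 -0.0139  0.114 ] yaw 1.604 F [-7.4343  1.0004 10.7948] w 0.0174 
  d_cm [-2.12  3.05  0.08] rot [-0.009  0.     0.004]
1.2 t=19.30 pos [ 0.5086 -0.0139  0.114 ] yaw 1.604 F [-7.4343  1.0004 10.7948] w 0.0174 
  d_cm [-2.84  4.53  0.06] rot [-0.009  0.     0.004]
1.3 t=19.30 pos [ 0.5086 -0.0139  0.114 ] yaw 1.604 F [-7.4343  1.0004 10.7948] w 0.0174 
  d_cm [-3.19  5.58  0.05] rot [-0.009  0.     0.004]
1.4 t=19.30 pos [ 0.5086 -0.0139  0.114 ] yaw 1.604 F [-7.4343  1.0004 10.7948] w 0.0174 
  d_cm [-3.44  6.65  0.04] rot [-0.009  0.     0.004]
1.45 t=19.30 pos [ 0.5086 -0.0139  0.114 ] yaw 1.604 F [-7.4343  1.0004 10.7948] w 0.0174 
  d_cm [-3.52  7.19  0.04] rot [-0.009  0.     0.004]
1.5 t=19.30 pos [ 0.5086 -0.0139  0.114 ] yaw 1.604 F [-7.4343  1.0004 10.7948] w 0.0174 
  d_cm [-3.58  7.74  0.03] rot [-0.009  0.     0.004]
1.53 t=19.30 pos [ 0.5086 -0.0139  0.114 ] yaw 1.604 F [-7.4343  1.0004 10.7948] w 0.0174 
  d_cm [-3.6   8.07  0.03] rot [-0.009  0.     0.004]
1.57 t=19.30 pos [ 0.5086 -0.0139  0.114 ] yaw 1.604 F [-7.4343  1.0004 10.7948] w 0.0174 
  d_cm [-3.61  8.51  0.03] rot [-0.009  0.     0.004]
theta tcp 0.7166323442604291 0.11315936966300132
```

Call:
send_rows:
  deltas:
    - {"tx": -0.9,"ty": 0.95,"tz": 0,"rx": 0,"ry": 0,"rz": 0}
    - {"tx": -1.75,"ty": 2.1,"tz": 0,"rx": 0,"ry": 0,"rz": 0}
    - {"tx": -2.3,"ty": 3.06,"tz": 0,"rx": 0,"ry": 0,"rz": 0}
    - {"tx": -2.75,"ty": 4.06,"tz": 0,"rx": 0,"ry": 0,"rz": 0}
    - {"tx": -3.1,"ty": 5.1,"tz": 0,"rx": 0,"ry": 0,"rz": 0}

```text
time: 19.72
position: [0.5595, -0.0474, 0.114]
tool_rot: [0.694, 0.72, -0.007, -0.001]
ft_force: [-8.5, -10.1, 7.2]
grip_width: 0.0169
```

```bash
python3 lev.py | tail -9
```

```text
1.45 t=19.72 pos [ 0.5595 -0.0474  0.114 ] yaw 1.606 F [ -8.4742 -10.1147   7.2315] w 0.0169 
  d_cm [-0.    2.21  0.07] rot [-0.011  0.007  0.006]
1.5 t=19.72 pos [ 0.5595 -0.0474  0.114 ] yaw 1.606 F [ -8.4742 -10.1147   7.2315] w 0.0169 
  d_cm [-0.06  2.76  0.06] rot [-0.011  0.007  0.006]
1.53 t=19.72 pos [ 0.5595 -0.0474  0.114 ] yaw 1.606 F [ -8.4742 -10.1147   7.2315] w 0.0169 
  d_cm [-0.08  3.09  0.06] rot [-0.011  0.007  0.006]
1.57 t=19.72 pos [ 0.5595 -0.0474  0.114 ] yaw 1.606 F [ -8.4742 -10.1147   7.2315] w 0.0169 
  d_cm [-0.09  3.53  0.06] rot [-0.011  0.007  0.006]
theta tcp 1.2581535078629171 0.11489910490421668
```

Call:
send_rows:
  deltas:
    - {"tx": -0.35,"ty": 0.6,"tz": 0,"rx": 0,"ry": 0,"rz": 0}
    - {"tx": -0.5,"ty": 1.2,"tz": 0,"rx": 0,"ry": 0,"rz": 0}
    - {"tx": -0.6,"ty": 1.8,"tz": 0,"rx": 0,"ry": 0,"rz": 0}
    - {"tx": -0.6,"ty": 2.2,"tz": 0,"rx": 0,"ry": 0,"rz": 0}
    - {"tx": -0.6,"ty": 2.5,"tz": 0,"rx": 0,"ry": 0,"rz": 0}

```text
time: 20.13
position: [0.5872, -0.0514, 0.114]
tool_rot: [0.695, 0.719, -0.004, -0.0]
ft_force: [-4.5, -7.5, 5.6]
grip_width: 0.0172
```

```bash
python3 lev.py | tail -9
```

```text
1.45 t=20.13 pos [ 0.5872 -0.0514  0.114 ] yaw 1.605 F [-4.5439 -7.5378  5.6055] w 0.0172 
  d_cm [ 0.49 -0.54  0.1 ] rot [-0.006  0.005  0.005]
1.5 t=20.13 pos [ 0.5872 -0.0514  0.114 ] yaw 1.605 F [-4.5439 -7.5378  5.6055] w 0.0172 
  d_cm [0.44 0.   0.09] rot [-0.006  0.005  0.005]
1.53 t=20.13 pos [ 0.5872 -0.0514  0.114 ] yaw 1.605 F [-4.5439 -7.5378  5.6055] w 0.0172 
  d_cm [0.42 0.33 0.09] rot [-0.006  0.005  0.005]
1.57 t=20.13 pos [ 0.5872 -0.0514  0.114 ] yaw 1.605 F [-4.5439 -7.5378  5.6055] w 0.0172 
  d_cm [0.4  0.77 0.09] rot [-0.006  0.005  0.005]
theta tcp 1.5025584003027141 0.11434616979313625
```

Near 1.5. I keep pushing until it is blocked.

Call:
send_rows:
  deltas:
    - {"tx": 0,"ty": 0.3,"tz": 0,"rx": 0,"ry": 0,"rz": 0}
    - {"tx": 0,"ty": 0.5,"tz": 0,"rx": 0,"ry": 0,"rz": 0}
    - {"tx": 0,"ty": 0.5,"tz": 0,"rx": 0,"ry": 0,"rz": 0}

```text
time: 20.38
position: [0.5876, -0.0514, 0.1139]
tool_rot: [0.695, 0.719, -0.008, -0.004]
ft_force: [-13.0, -9.5, 11.6]
grip_width: 0.0174
```

Call:
send_rows:
  deltas:
    - {"tx": 0,"ty": 0.3,"tz": 0,"rx": 0,"ry": 0,"rz": 0}
    - {"tx": 0,"ty": 0.4,"tz": 0,"rx": 0,"ry": 0,"rz": 0}
    - {"tx": 0,"ty": 0.4,"tz": 0,"rx": 0,"ry": 0,"rz": 0}

```text
time: 20.63
position: [0.5876, -0.0514, 0.1137]
tool_rot: [0.694, 0.72, -0.011, -0.007]
ft_force: [-19.9, -11.3, 16.3]
grip_width: 0.0174
```

The lever is at its end stop: θ≈1.50, blocked at 20 N. I relax, release and lift.

Call:
send_rows:
  deltas:
    - {"tx": -0.2,"ty": -0.4,"tz": 0,"rx": 0,"ry": 0,"rz": 0}
    - {"tx": -0.3,"ty": -0.8,"tz": 0,"rx": 0,"ry": 0,"rz": 0}

```text
time: 20.8
position: [0.5872, -0.0516, 0.1139]
tool_rot: [0.696, 0.718, -0.002, -0.002]
ft_force: [1.5, 4.6, 2.6]
grip_width: 0.017
```

Call:
send_rows:
  deltas:
    - {"tx": 0,"ty": 0,"tz": 0,"rx": 0,"ry": 0,"rz": 0}
    - {"tx": 0,"ty": 0,"tz": 0,"rx": 0,"ry": 0,"rz": 0}
    - {"tx": 0,"ty": 0,"tz": 0,"rx": 0,"ry": 0,"rz": 0}
    - {"tx": 0,"ty": 0,"tz": 0,"rx": 0,"ry": 0,"rz": 0}
  claw: 4.5

```text
time: 21.13
position: [0.5909, -0.0518, 0.1135]
tool_rot: [0.696, 0.718, -0.001, 0.001]
ft_force: [0.1, 0.5, -1.1]
grip_width: 0.0366
```

Call:
send_rows:
  deltas:
    - {"tx": 0,"ty": 0,"tz": -2,"rx": 0,"ry": 0,"rz": 0}
    - {"tx": 0,"ty": 0,"tz": -5,"rx": 0,"ry": 0,"rz": 0}
    - {"tx": 0,"ty": 0,"tz": -9,"rx": 0,"ry": 0,"rz": 0}
    - {"tx": 0,"ty": 0,"tz": -13,"rx": 0,"ry": 0,"rz": 0}
    - {"tx": 0,"ty": 0,"tz": -14,"rx": 0,"ry": 0,"rz": 0}

```text
time: 21.55
position: [0.5945, -0.0522, 0.2605]
tool_rot: [0.696, 0.718, 0.002, 0.006]
ft_force: [0.2, -0.3, 1.4]
grip_width: 0.0446
```

```bash
python3 look.py w20.png
python3 - <<'E'
from h import *
go([.590,.1145,.2],1.6)
E
```

```text
bar y [-0.0782 -0.0777 -0.0772  0.098 ]
red 274 [ 0.5868 -0.0465  0.1381] theta 1.497014113381999 0.10955071362606045
t=21.65 pos [ 0.5928 -0.0519  0.257 ] yaw 1.602 F [-0.1048 -0.1996 -0.377 ] w 0.0449 
  d_cm [  8.76 -10.48   9.59] rot [0.007 0.004 0.002]
t=21.65 pos [ 0.5928 -0.0519  0.257 ] yaw 1.602 F [-0.1048 -0.1996 -0.377 ] w 0.0449 
  d_cm [16.66  0.21  5.64] rot [0.007 0.004 0.002]
```

View pics/w20.png

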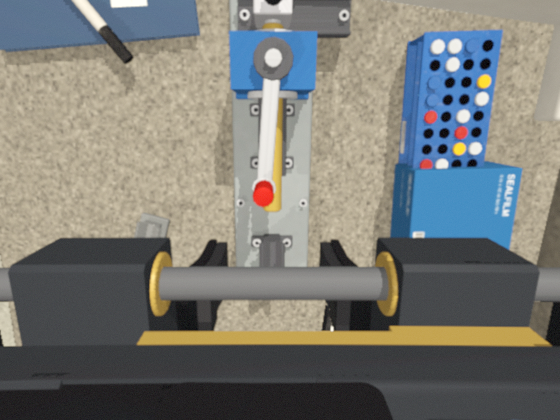

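The lever reads θ=1.497 (closed), with the red knob at (263,192) above the front V and the bar in place. I go to the stop.

Call:
send_rows:
  deltas:
    - {"tx": 3.5,"ty": 0,"tz": 0.5,"rx": 0,"ry": 0,"rz": 0}
    - {"tx": 7.5,"ty": 0.1,"tz": 1.5,"rx": 0,"ry": 0,"rz": 0}
    - {"tx": 11.5,"ty": 0.1,"tz": 3,"rx": 0,"ry": 0,"rz": 0}
    - {"tx": 15,"ty": 0.1,"tz": 5,"rx": 0,"ry": 0,"rz": 0}
    - {"tx": 16.7,"ty": 0.1,"tz": 6.5,"rx": 0,"ry": 0,"rz": 0}

```text
time: 22.07
position: [0.5835, 0.1194, 0.1848]
tool_rot: [0.695, 0.719, -0.002, -0.002]
ft_force: [-0.1, -0.3, -0.9]
grip_width: 0.0449
```

Call:
send_rows:
  deltas:
    - {"tx": 0,"ty": 0,"tz": 2,"rx": 0,"ry": 0,"rz": 0}
    - {"tx": 0,"ty": 0,"tz": 4,"rx": 0,"ry": 0,"rz": 0}
    - {"tx": 0,"ty": 0,"tz": 4.5,"rx": 0,"ry": 0,"rz": 0}

```text
time: 22.32
position: [0.5821, 0.1161, 0.138]
tool_rot: [0.696, 0.719, -0.004, -0.003]
ft_force: [-0.3, 0.4, 0.8]
grip_width: 0.0448
```

Run:
```python
from h import *
c=snap('scene','s21.png')
go([.590,.1145,.09],1.6)
im=cv2.imread('pics/s21.png');cv2.imwrite('pics/s21z.png',cv2.resize(im[120:270,180:380],None,fx=4,fy=4,interpolation=2))
```

```text
t=22.37 pos [0.5826 0.1156 0.1386] yaw 1.602 F [-1.229   0.136  -0.7361] w 0.0448 
  d_cm [-0.13  0.78  4.86] rot [-0.01   0.002  0.002]
```

View pics/s21z.png

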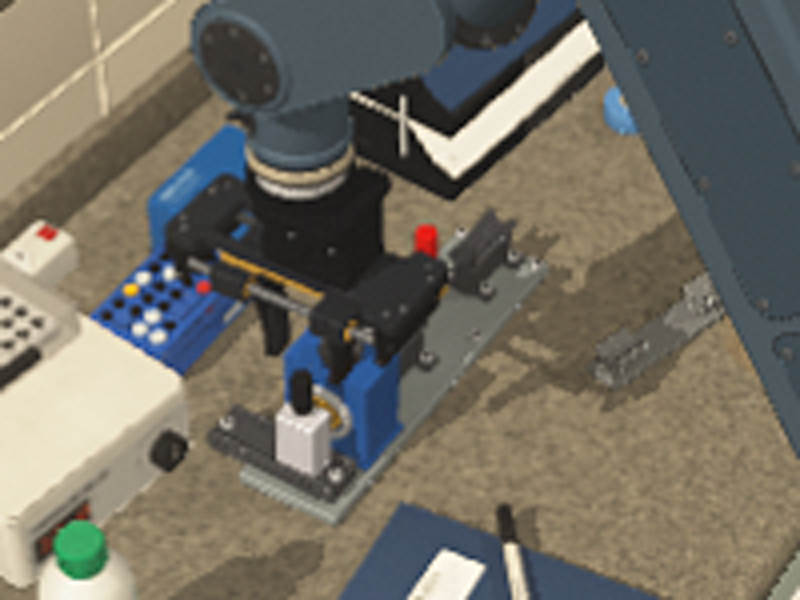

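The fingers straddle the black knob at (302,385). I centre, descend and push the stop towards +x.

Call:
send_rows:
  deltas:
    - {"tx": -0.1,"ty": 0.75,"tz": 0.5,"rx": -0.008,"ry": 0,"rz": 0}
    - {"tx": -0.1,"ty": 0.75,"tz": 2,"rx": -0.008,"ry": 0,"rz": 0}
    - {"tx": -0.1,"ty": 0.75,"tz": 4,"rx": -0.008,"ry": 0,"rz": 0}
    - {"tx": -0.1,"ty": 0.75,"tz": 4.8,"rx": -0.008,"ry": 0,"rz": 0}
    - {"tx": -0.1,"ty": 0.75,"tz": 4.8,"rx": -0.008,"ry": 0,"rz": 0}

```text
time: 22.78
position: [0.593, 0.114, 0.094]
tool_rot: [0.696, 0.718, 0.001, 0.002]
ft_force: [-0.1, -0.1, 0.0]
grip_width: 0.045
```

Call:
send_rows:
  deltas:
    - {"tx": 0,"ty": 1.0,"tz": 0,"rx": 0,"ry": 0,"rz": 0}
    - {"tx": 0,"ty": 2.0,"tz": 0,"rx": 0,"ry": 0,"rz": 0}
    - {"tx": 0,"ty": 3.2,"tz": 0,"rx": 0,"ry": 0,"rz": 0}
    - {"tx": 0,"ty": 4.4,"tz": 0,"rx": 0,"ry": 0,"rz": 0}
    - {"tx": 0,"ty": 5.2,"tz": 0,"rx": 0,"ry": 0,"rz": 0}

```text
time: 23.2
position: [0.646, 0.1159, 0.0965]
tool_rot: [0.696, 0.718, 0.002, 0.003]
ft_force: [-2.4, -0.8, -1.9]
grip_width: 0.0448
```

Call:
send_rows:
  deltas:
    - {"tx": 0,"ty": 0.4,"tz": 0,"rx": 0,"ry": 0,"rz": 0}
    - {"tx": 0,"ty": 0.7,"tz": 0,"rx": 0,"ry": 0,"rz": 0}
    - {"tx": 0,"ty": 0.8,"tz": 0,"rx": 0,"ry": 0,"rz": 0}

```text
time: 23.45
position: [0.6539, 0.1162, 0.0965]
tool_rot: [0.696, 0.718, 0.002, 0.004]
ft_force: [-2.0, -1.3, 0.8]
grip_width: 0.0448
```

Call:
send_rows:
  deltas:
    - {"tx": 0,"ty": 0.2,"tz": 0.1,"rx": 0,"ry": 0,"rz": 0}
    - {"tx": 0,"ty": 0.3,"tz": 0.2,"rx": 0,"ry": 0,"rz": 0}
    - {"tx": 0,"ty": 0.3,"tz": 0.2,"rx": 0,"ry": 0,"rz": 0}

```text
time: 23.7
position: [0.6545, 0.1166, 0.0942]
tool_rot: [0.696, 0.718, 0.001, 0.002]
ft_force: [-4.9, -1.4, 3.9]
grip_width: 0.0451
```

Call:
send_rows:
  deltas:
    - {"tx": 0,"ty": 0.2,"tz": 0,"rx": 0,"ry": 0,"rz": 0}
    - {"tx": 0,"ty": 0.3,"tz": 0,"rx": 0,"ry": 0,"rz": 0}
    - {"tx": 0,"ty": 0.3,"tz": 0,"rx": 0,"ry": 0,"rz": 0}

```text
time: 23.95
position: [0.6546, 0.1166, 0.094]
tool_rot: [0.696, 0.718, -0.002, -0.001]
ft_force: [-9.9, -2.0, 6.1]
grip_width: 0.0448
```

Blocked at the end of travel, with the knob at about 0.641 against an expected 0.640. I back off and lift clear.

Call:
send_rows:
  deltas:
    - {"tx": 0,"ty": -0.9,"tz": 0,"rx": 0,"ry": 0,"rz": 0}
    - {"tx": 0,"ty": -1.8,"tz": 0,"rx": 0,"ry": 0,"rz": 0}
    - {"tx": 0,"ty": -1.8,"tz": -3,"rx": 0,"ry": 0,"rz": 0}
    - {"tx": 0,"ty": -1.8,"tz": -7,"rx": 0,"ry": 0,"rz": 0}
    - {"tx": 0,"ty": -1.8,"tz": -11,"rx": 0,"ry": 0,"rz": 0}

```text
time: 24.37
position: [0.6401, 0.1163, 0.2041]
tool_rot: [0.696, 0.718, 0.002, 0.003]
ft_force: [0.9, 0.1, 0.2]
grip_width: 0.0448
```

Call:
send_rows:
  deltas:
    - {"tx": -3,"ty": -1.5,"tz": -3,"rx": 0,"ry": 0,"rz": 0}
    - {"tx": -6,"ty": -3,"tz": -6,"rx": 0,"ry": 0,"rz": 0}
    - {"tx": -9,"ty": -5,"tz": -8.5,"rx": 0,"ry": 0,"rz": 0}
    - {"tx": -12,"ty": -7,"tz": -11,"rx": 0,"ry": 0,"rz": 0}
    - {"tx": -15,"ty": -9,"tz": -12,"rx": 0,"ry": 0,"rz": 0}

```text
time: 24.78
position: [0.5587, -0.0321, 0.3247]
tool_rot: [0.696, 0.718, 0.005, 0.007]
ft_force: [1.1, -0.6, 0.0]
grip_width: 0.0451
```

Call:
send_rows:
  deltas:
    - {"tx": -2,"ty": -2,"tz": 0,"rx": 0,"ry": 0,"rz": 0}
    - {"tx": -4,"ty": -4,"tz": 0,"rx": 0,"ry": 0,"rz": 0}
    - {"tx": -4,"ty": -4,"tz": 0,"rx": 0,"ry": 0,"rz": 0}
    - {"tx": -4,"ty": -4,"tz": 0,"rx": 0,"ry": 0,"rz": 0}

```text
time: 25.12
position: [0.5187, -0.0734, 0.3217]
tool_rot: [0.697, 0.717, 0.003, 0.004]
ft_force: [0.1, -0.3, -0.2]
grip_width: 0.0451
```

```bash
python3 look.py w25.png
python3 - <<'E'
from cloud import *
c=snap('scene','s25.png');print(robot.tip_of('stop_knob','scene')[:1],)
r=robot.tip_of('stop_knob','scene')
if r: print(atz(c,r[0]['xy'],.101))
ct=snap('top','t25.png')
for l,z in dict(stop_knob=.101,lever_knob=.123).items():
    r=robot.tip_of(l,'top')
    if r: print(l,r[0]['p'],atz(ct,r[0]['xy'],z))
P,C=cloud(ct)
blk=(C.max(1)<60)&(P[:,2]>.085)&(P[:,2]<.125)&(abs(P[:,0]-.635)<.03)&(abs(P[:,1]-.117)<.03)
Q=P[blk];Q=Q[Q[:,2]>.112];print(len(Q),(Q.min(0)+Q.max(0))/2 if len(Q) else '')
im=cv2.imread('pics/s25.png')[120:270,180:380];cv2.imwrite('pics/c25.png',cv2.hconcat([cv2.resize(im,(400,300)),cv2.resize(cv2.imread('pics/w25.png'),(400,300))]))
E
```

```text
bar y [-0.078  -0.0778 -0.0774  0.0982]
red 203 [ 0.5854 -0.0462  0.1381] theta 1.4838377136694927 0.10932547331064468
t=25.22 pos [ 0.5197 -0.0722  0.3214] yaw 1.602 F [ 0.0771 -0.0377 -0.4597] w 0.0449 
  d_cm [10.55 -3.21 16.09] rot [0.01  0.002 0.002]
[{'xy': [241.5, 211.3], 'p': 0.61}]
[0.6402 0.1138 0.101 ]
stop_knob 0.75 [0.6326 0.1123 0.101 ]
lever_knob 0.94 [ 0.5885 -0.0484  0.123 ]
23 [0.6369 0.1158 0.1179]
```

View pics/c25.png

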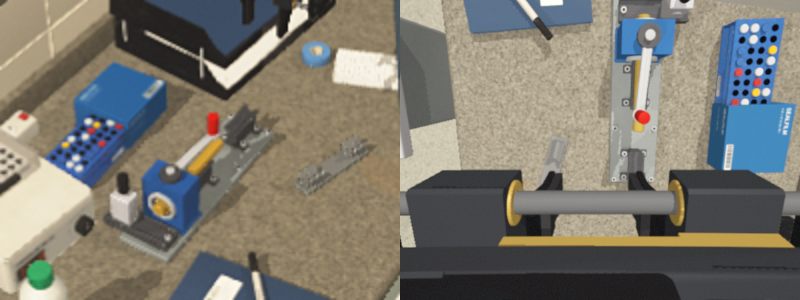

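Run:
```python
from h import *
print(robot.hand_in()); o=robot.get_obs(); print(o['time'],o['ft_force'])
```

```text
the job is handed in; nothing more can be done
None
the job is handed in; nothing more can be done
```

The bar is loaded and clamped at its depth, and I handed the job in at about 25 s of the 72 s allowed. Every check passed within measurement error; hand-in itself reports no verdict.

1. **Stop in:** I slid the depth stop in line until it blocked at its end of travel, at about 11 N.
2. **Bar fed:** I laid the bar on the V rests and fed it through the open collet until it blocked against the stop at about 15 N. Its rear end measured at y ≈ -0.0795 m, against about -0.080 m expected.
3. **Collet closed:** I swung the lever until it blocked at about 20 N. The camera put it at 1.497 rad just after release.
4. **Stop out:** I slid the stop back out until it blocked at about 10 N. The knob's position worked out from the arm was x ≈ 0.641 m, against 0.640 m expected. I then retracted the arm clear.

**Last checks:**
- **Bar:** the rear end read -0.078 m from a different viewpoint, 1 to 2 mm off the earlier reading, which I put down to camera error.
- **Lever:** it read 1.484 rad in the last picture, against 1.497 rad earlier.
- **Stop knob:** the cameras disagreed slightly, giving x from 0.633 to 0.640 m; I relied on the contact at the end of travel.
- **Bystanders:** the arm never went near the wash bottle or the tip box. I did not measure them again at the end.

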